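Shelve the pepper mill and two jars by height

TASK

Put the pepper mill, the spice jar and the honey jar that stand on the worktop in front of the robot away in the little wooden shelf units, each standing upright in the lowest compartment it fits under: the pepper mill in the tall one, the spice jar in the middle-height one, the honey jar in the low one. Set each far enough back that nothing of it overhangs the front of the floor it stands on and its middle is under the board above. Do not tip any of them over, and leave everything else, including the two things already shelved, standing where it is.

Things in the scene. Friction and masses are not known exactly. Their poses are not given: they have to be found in the camera images.
- pepper_mill: turned wooden pepper mill, upright, 190 mm high; round body 58 mm across at the foot and about 48 to 58 mm up to 137 mm (slightly waisted), round head 50 mm across from 138 to 179 mm, small knob on top; about 0.18 kg. Origin at the centre of its underside, z up.
- spice_jar: round spice jar with dark lid, upright on the worktop, 41 mm across, 105 mm high, about 0.11 kg. Origin at the centre of its underside, z up.
- honey_jar: squat six-sided jar with a round screw lid, 86 mm high; its body is 55 mm across the flats and 62 mm across the corners, with flats facing its own +x and every 60 degrees round from there; lid 57 mm across, from 75 mm up; about 0.36 kg. Origin at the centre of its underside, z up.
- tall_unit: fixed open-fronted wooden shelf unit with one tall compartment; 155 mm deep (x), 194 mm wide (y), 230 mm high; all boards and sides 12 mm, thin back panel (6 mm). Its front looks along its own -x. Its floor board reaches 35 mm farther forward than its sides and its top board. Origin at the centre of its underside. Which of the two units is on the left varies.
- two_tier_unit: fixed open-fronted wooden shelf unit with two tiers; 155 mm deep (x), 234 mm wide (y), 254 mm high; boards and sides 12 mm, back 6 mm, no divider. Its front looks along its own -x. It is stepped: the lowest board reaches 35 mm farther forward than the board over it and the sides between them, and that one 20 mm farther than the top board and the upper sides. Origin at the centre of its underside.
- tall_bay (a point): middle of the front edge of the tall compartment's floor, on its upper face. x points into the compartment (as the unit's x), y to its left, z up. The compartment is 170 mm wide (y from -85 to 85 mm) and 206 mm high; the board above begins at x = 35 mm; back panel at x = 149 mm. The pepper mill belongs here.
- low_bay (a point): the same point and axes for the lower tier of the two-tier unit: 210 mm wide (y from -105 to 105 mm), 98 mm high; the board above begins at x = 35 mm; back panel at x = 149 mm. The honey jar belongs here, beside the salt shaker.
- middle_bay (a point): the same point and axes for the upper tier of the two-tier unit: 210 mm wide (y from -105 to 105 mm), 120 mm high; the board above begins at x = 20 mm; back panel at x = 114 mm. The spice jar belongs here, beside the jar already there.
- shelved_jar: a second round spice jar, 41 mm across, 105 mm high, standing loose in the middle-height tier near its left or right end; leave it. Origin at the centre of its underside.
- shelved_salt: salt shaker, 44 mm across, 90 mm high, standing loose in the low tier near its other end (if the shelved jar is at the left end, this is at the right, and the other way round); leave it. Origin at the centre of its underside.
- small_mug: small white mug with handle, bystander, 63 mm across, 87 mm with the handle, 52 mm high. Origin at the centre of its footprint (handle included), on the underside; handle towards its own -y.
- timer: round kitchen timer, bystander, 67 mm across, 50 mm high. Origin at the centre of its underside.
- glass: tall clear tumbler, bystander, 78 mm across, 150 mm high. Origin at the centre of its underside.
- large_mug: white mug with handle, bystander, 82 mm across, 114 mm with the handle, 91 mm high. Origin at the centre of its footprint (handle included), on the underside; handle towards its own -y.

How it is judged:
At the end, for the whole second after the job is handed in: Each thing stands upright (within 0.1 rad) at rest on the floor of its own compartment: pepper mill (tall) and honey jar (low) with their middles at least 33 mm behind the floor's front edge, under the board above; spice jar (middle height) at least 18 mm behind it (x of pepper_mill in the frame of tall_bay between 0.033 and 0.125 m and y of pepper_mill in the frame of tall_bay between -0.058 and 0.058 m and z of pepper_mill in the frame of tall_bay between -0.006 and 0.008 m and angle between each of pepper_mill, spice_jar, honey_jar's own z axis and vertical below 0.1 rad and linear speed of each of pepper_mill, spice_jar, honey_jar below 0.02 m/s and x of spice_jar in the frame of middle_bay between 0.018 and 0.096 m and y of spice_jar in the frame of middle_bay between -0.087 and 0.087 m and z of spice_jar in the frame of middle_bay between -0.006 and 0.008 m and x of honey_jar in the frame of low_bay between 0.033 and 0.125 m and y of honey_jar in the frame of low_bay between -0.078 and 0.078 m and z of honey_jar in the frame of low_bay between -0.006 and 0.008 m); the robot touches nothing.
It fails at once if one of the two things already shelved is pushed more than 30 mm or tipped (distance of any of shelved_jar, shelved_salt from where it was at the start of the episode above 0.03 m or angle between any of shelved_jar, shelved_salt's own z axis and vertical above 0.35 rad).
It fails at once if a bystander on the worktop (mug, timer, glass, large mug) is pushed more than 30 mm or tipped (distance of any of small_mug, timer, glass, large_mug from where it was at the start of the episode above 0.03 m or angle between any of small_mug, timer, glass, large_mug's own z axis and vertical above 0.35 rad).
It fails at once if the pepper mill, spice jar or honey jar is tipped over (angle between any of pepper_mill, spice_jar, honey_jar's own z axis and vertical above 0.7 rad).
It also fails if it takes over 72 s, if anything falls off the work surface, if the arm or the gripper's body presses on something with over 40 N, if the wrist force passes 120 N, or if a joint passes its speed limit or range.

ROBOT

A 6-joint arm with a two-finger parallel gripper is mounted at the origin on a cart in front of the work surface, level with it; the furniture and walls round the work are solid. World frame = base frame: x ahead of the robot, y to its left, z up, the work surface at z = 0. Lengths are in m, angles in rad, forces in N, time in s.
With the tool pointing down it reaches from about 0.375 to 0.975 m from the base axis. Payload 3.8 kg.
Tool frame: the origin (TCP) lies midway between the tips of the shut fingers; the grasp point (between the pads) lies 19 mm behind it; z points along the fingers, y is the line along which they close (so a half turn about z gives the same grasp; the last joint's range is limited). The gripper opens to 85 mm and grips with 20 to 120 N. Pads are 22 mm wide; open, the fingers measure 114 mm over their backs; the gripper's body (76 mm by 85 mm) begins 54 mm behind the grasp point. The pads swing forward as they close: fully open they stand 13 mm farther back than shut.
Start: joints at [1.301, 0.264, 1.604, -0, 1.274, -0.037], TCP at [0.156, 0.657, 0.231] pointing down, gripper open.
Joint ranges: [-2.63, 2.63], [-0.94, 2.18], [0.31, 2.57], [-1.31, 4.45], [0, 2.66], [-2.55, 2.55]. Speed limits (rad/s): [2.57, 2.57, 3.14, 3.14, 3.14, 3.14].

INTERFACE

Orientations are given as a rotation vector (axis times angle).
In Python, from workcell import status, read_camera, workorder, masks_of gives the robot as it stands.
- The arm moves only by the tool drive_tool, never from a script. Its argument "rows" is a list of rows, each a list of 7 numbers: the turn, a rotation vector about the tool's x, y, z in degrees, then the shift along the tool's x, y, z in m, then the opening, from 0 (shut) to 1 (fully open). In form: [[ax, ay, az, tx, ty, tz, claw], ...]. A call has 1 to 8 rows; each row shifts and turns the commanded pose from where the row before left it, along the tool's axes as they then stand; what a row does not reach is not made up. A row lasts 1/12 s, in which the tool goes at most 41.7 mm and 7.16 degrees, less where a joint would pass 70% of its speed; a pose out of reach is approached as far as the arm can. A call is refused whole if a number of a shift passes 0.0417 or a number of a turn 7.16, either way. A call with a gripper value outside its range is refused whole. The fingers move at their own pace and stop on an object; "force" is the grip in N (left out, the last holds). Time passes only in rows, so rows that do not move let the fingers close. It gives the time, the measured TCP pose, the force, the opening and the grip force at its end, in the units of the state.
- status.read_state(): the state, without advancing time (a new reading comes with each control period).
- read_camera(name): name is "scene" or "top"; returns a dict with "color" (480x640x3 uint8, red, green, blue), "intrinsics" (3x3 intrinsics, pixels), "D" ([k1, k2, p1, p2, k3] as OpenCV has them; the pictures are not rectified), "world_from_camera" (4x4, takes a point from camera to world coordinates). Camera axes: x right, y up, looking along -z (the intrinsics and any distortion apply to the point x, -y, -z); pixel columns grow to the right and rows downward; lengths in m; the calibration is good to about 2 mm. A picture is of the moment at which its call begins. There is no depth.
- workorder.finish_job(): hands the job in; it is judged then, once.
Trained networks look in a picture, given as the dict that the camera call returned (one of the last four; its "shot" number tells which), for a name from the list of things; names that differ only in an ending like _2 or _b are one class to them, and where a whole thing is asked for, a point or a joint stands for the part that bears it (a point fixed in the world has none). Each returns a list of dicts, best first, with "score" (0 to 1); they miss things now and then, are a little off and sometimes report something else, mostly with a low value. They report only what shows in the picture. A call takes as long as a camera call.
- masks_of(picture, name): "mask" (480x640 bool, what is visible of it) and "bbox" ([left, top, right, bottom] in pixels, round what is visible of it).
The state is a dict: "time": time; "q": joint angles; "joint_vel": joint speeds; "joint_torque": joint torques, N m; "tool_pos": TCP position; "tcp_rot": TCP orientation; "wrist_force": force on the tool from outside, world axes, zero at the start; "torque": the same for the moment, N m; "width": opening from 0.0 (shut) to 1.0 (fully open); "grip_force": force on a finger pad.
Only numpy, scipy, OpenCV 4.12 (cv2) and the standard library are available. Lean on these libraries where they do the work, as an engineer would, in place of code of your own. Each camera call takes 0.05 s, during which the arm holds its last target. There are 200 camera calls.

## Working session

There is one attempt and no reset: what is moved stays moved. The work goes in short steps, Python scripts to look and compute and a tool call to move; the robot and the scene stay as the last step left them, time stands still between calls to the robot, and variables do not carry over. Pictures are saved under pics/ and viewed, at most 13 in all, crops included, and the job is handed in when it is done.

Besides the shell and the picture viewer there is one more tool, called after "Emit:" in YAML: its name, and indented under it one key for each argument. drive_tool: Moves the arm, as the interface text tells. Its arguments: {"type":"object","properties":{"rows":{"type":"array"},"force":{"type":"number"}},"required":["rows"]}

```bash
mkdir -p pics; ls
cat > h.py <<'E'
import numpy as np, cv2, json
from workcell import status, read_camera, masks_of
def ray(cam,uv):
    K=np.array(cam["intrinsics"]);D=np.array(cam["D"],float);T=np.array(cam["world_from_camera"])
    p=cv2.undistortPoints(np.array([[uv]],float),K,D)[0,0]
    d=T[:3,:3]@np.array([p[0],-p[1],-1.]);return T[:3,3],d/np.linalg.norm(d)
def onz(cam,uv,z):
    o,d=ray(cam,uv);return o+d*(z-o[2])/d[2]
def tri(rs):
    A=np.zeros((3,3));b=np.zeros(3)
    for o,d in rs:
        P=np.eye(3)-np.outer(d,d);A+=P;b+=P@o
    x=np.linalg.solve(A,b);return x,[np.linalg.norm((np.eye(3)-np.outer(d,d))@(x-o)) for o,d in rs]
def proj(cam,X):
    T=np.linalg.inv(np.array(cam["world_from_camera"]));X=np.atleast_2d(X)
    c=X@T[:3,:3].T+T[:3,3];c=c*[1,-1,-1]
    return cv2.projectPoints(c,np.zeros(3),np.zeros(3),np.array(cam["intrinsics"],float),np.array(cam["D"],float))[0][:,0]
E
python3 - <<'E'
from h import *
import pickle
names="pepper_mill spice_jar honey_jar tall_unit two_tier_unit shelved_jar shelved_salt small_mug timer glass large_mug".split()
out={}
for c in("scene","top"):
    p=read_camera(c);cv2.imwrite(f"pics/{c}0.png",p["color"][:,:,::-1])
    T=np.array(p["world_from_camera"]);print(c,T[:3,3].round(3),(-T[:3,2]).round(2))
    out[c]=p
    for n in names:
        r=masks_of(p,n);out[c,n]=r
        print(n,[(round(m["score"],2),[int(v) for v in m["bbox"]]) for m in r[:3]])
pickle.dump(out,open("s0.pkl","wb"))
s=status.read_state();print(s)
E
```

```text
pics
scene [ 0.011 -0.47   0.945] [ 0.5   0.41 -0.77]
pepper_mill [(0.89, [172, 165, 202, 222])]
spice_jar [(0.71, [413, 323, 441, 363])]
honey_jar [(0.72, [250, 248, 278, 286]), (0.54, [241, 121, 327, 244])]
tall_unit [(0.79, [238, 121, 328, 245])]
two_tier_unit [(0.65, [325, 164, 447, 317])]
shelved_jar []
shelved_salt [(0.43, [199, 232, 227, 259])]
small_mug [(0.93, [198, 233, 230, 259]), (0.24, [240, 123, 327, 244])]
timer [(0.72, [318, 329, 346, 360])]
glass [(0.96, [212, 123, 242, 183])]
large_mug [(0.71, [454, 281, 515, 332])]
top [ 0.233 -0.061  1.477] [ 0.22  0.03 -0.97]
pepper_mill [(0.75, [174, 225, 207, 249]), (0.69, [352, 279, 374, 301]), (0.47, [318, 163, 410, 245])]
spice_jar [(0.81, [414, 253, 434, 268]), (0.67, [170, 151, 206, 188]), (0.6, [318, 163, 413, 250])]
honey_jar [(0.89, [279, 253, 301, 274])]
tall_unit [(0.79, [221, 151, 296, 227])]
two_tier_unit [(0.61, [322, 160, 413, 249])]
shelved_jar []
shelved_salt []
small_mug [(0.78, [225, 248, 253, 273]), (0.29, [224, 150, 298, 226])]
timer [(0.66, [353, 278, 374, 301]), (0.47, [319, 161, 411, 252])]
glass [(0.69, [173, 151, 203, 190])]
large_mug [(0.94, [433, 202, 467, 230])]
{'time': 1.2, 'q': array([ 1.30110991e+00,  2.63891221e-01,  1.60402466e+00,  1.95964922e-05,
        1.27365971e+00, -3.69032786e-02]), 'joint_vel': array([ 3.38504686e-05, -3.27124422e-04, -1.06150130e-03,  2.33864164e-03,
       -3.37217774e-04,  1.26837084e-05]), 'joint_torque': array([-3.88529097e-04, -5.15073180e+01, -3.67722344e+01,  4.44973602e-05,
        9.90683984e-04, -5.68784486e-08]), 'tool_pos': array([0.15571007, 0.65679123, 0.2312723 ]), 'tcp_rot': array([-3.64836980e-01, -3.12032024e+00, -3.09827754e-05]), 'wrist_force': array([ 0.17028978, -0.23234406, -0.21357251]), 'torque': array([-0.0423214 ,  0.02706762, -0.03333815]), 'grip_force': 0.0, 'width': 0.9973881497979066}
```

View images.

View pics/scene0.png

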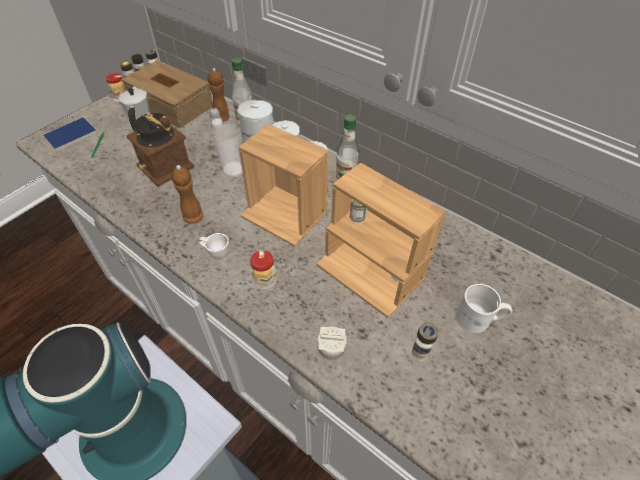

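View pics/top0.png

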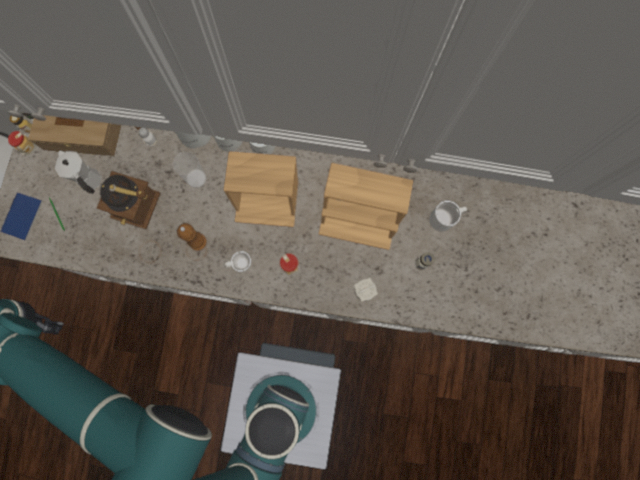

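```bash
cat > fit.py <<'E'
from h import *
import pickle
from scipy.optimize import minimize
def box(x0,x1,y0,y1,z0,z1): return [np.array([[x,y,z] for x in(x0,x1) for y in(y0,y1) for z in(z0,z1)],float)]
def cyl(r,z0,z1,r1=None):
    a=np.linspace(0,2*np.pi,25)[:-1];r1=r1 or r
    return [np.vstack([np.c_[r*np.cos(a),r*np.sin(a),0*a+z0],np.c_[r1*np.cos(a),r1*np.sin(a),0*a+z1]])]
M=dict(
 pepper_mill=cyl(.029,0,.05,.024)+cyl(.024,.05,.137,.028)+cyl(.025,.138,.179)+cyl(.008,.179,.190),
 spice_jar=cyl(.0205,0,.105), honey_jar=cyl(.0300,0,.075)+cyl(.0285,.075,.086),
 tall_unit=box(-.0775,.0775,-.097,.097,0,.012)+box(-.0425,.0775,-.097,.097,.012,.23),
 two_tier_unit=box(-.0775,.0775,-.117,.117,0,.012)+box(-.0425,.0775,-.117,.117,.012,.122)+box(-.0225,.0775,-.117,.117,.122,.254),
 glass=cyl(.039,0,.15), timer=cyl(.0335,0,.05), small_mug=cyl(.0315,0,.052),large_mug=cyl(.041,0,.091),)
def sil(cam,parts,p):
    m=np.zeros((1920,2560),np.uint8);x,y,th,z=p
    R=np.array([[np.cos(th),-np.sin(th),0],[np.sin(th),np.cos(th),0],[0,0,1]])
    for P in parts:
        q=proj(cam,P@R.T+[x,y,z]);cv2.fillConvexPoly(m,cv2.convexHull(np.round(q*4+1.5).astype(np.int32)),1)
    return m
def fit(views,name,p0,free):
    big=[(c,cv2.resize(mk.astype(np.uint8)*255,(2560,1920),interpolation=cv2.INTER_LINEAR)>127) for c,mk in views]
    p0=np.array(p0,float)
    def f(v):
        p=p0.copy();p[free]=v;s=0
        for c,b in big:
            m=sil(c,M[name],p)>0;s+=1-(m&b).sum()/max(1,(m|b).sum())
        return s/len(big)
    st=np.array([.01,.01,.08,.01])[free]
    v=p0[free]
    for k in(1,.3):
        sx=np.vstack([v]+[v+k*st*e for e in np.eye(len(v))])
        r=minimize(f,v,method="Nelder-Mead",options=dict(initial_simplex=sx,xatol=2e-4,fatol=1e-4,maxiter=150));v=r.x
    p=p0.copy();p[free]=v;return p,r.fun
E
python3 - <<'E'
from fit import *
o=pickle.load(open("s0.pkl","rb"))
seed={}
for n in M:
    vs=[]
    for c in("scene","top"):
        r=o[c,n]
        if not r: continue
        vs.append((o[c],r[0]["mask"]))
    i=1 if len(vs)>1 else 0
    b=np.argwhere(vs[i][1]).mean(0)[::-1]
    h=max(P[:,2].max() for P in M[n])
    x,y,_=onz(vs[i][0],b,h*.6)
    uni="unit" in n
    mug="mug" in n
    fr=[0,1,2,3] if uni else [0,1,3]
    p,e=fit(vs,n,[x,y,0,0],fr)
    p2,e2=fit(vs,n,[*p[:3],0],fr[:-1])
    sg=[fit([v],n,[*p[:3],0],fr[:-1])[0][:3].round(3) for v in vs]
    print(n,p.round(4),round(e,3),"z=0:",p2.round(4),round(e2,3),sg)
E
```

```text
pepper_mill [ 0.4767  0.3613  0.     -0.013 ] 0.188 z=0: [0.4717 0.3532 0.     0.    ] 0.2 [array([0.472, 0.354, 0.   ]), array([0.473, 0.355, 0.   ])]
spice_jar [ 0.5169 -0.3658  0.     -0.0081] 0.078 z=0: [ 0.5157 -0.3656  0.      0.    ] 0.105 [array([ 0.512, -0.366,  0.   ]), array([ 0.516, -0.365,  0.   ])]
honey_jar [ 0.4428  0.0465  0.     -0.0067] 0.088 z=0: [0.4411 0.0458 0.     0.    ] 0.096 [array([0.439, 0.045, 0.   ]), array([0.444, 0.046, 0.   ])]
tall_unit [ 0.6414  0.16    0.0714 -0.0024] 0.024 z=0: [0.6402 0.1586 0.0765 0.    ] 0.025 [array([0.639, 0.159, 0.08 ]), array([0.641, 0.158, 0.07 ])]
two_tier_unit [ 0.6308 -0.1468 -0.0604 -0.0065] 0.033 z=0: [ 0.628  -0.1475 -0.0664  0.    ] 0.04 [array([ 0.627, -0.148, -0.064]), array([ 0.629, -0.147, -0.049])]
glass [ 0.6881  0.4107  0.     -0.0046] 0.16 z=0: [0.6861 0.4091 0.     0.    ] 0.165 [array([0.685, 0.41 , 0.   ]), array([0.686, 0.408, 0.   ])]
timer [ 0.4047 -0.1967  0.     -0.0147] 0.093 z=0: [ 0.4014 -0.1977  0.      0.    ] 0.14 [array([ 0.399, -0.2  ,  0.   ]), array([ 0.404, -0.196,  0.   ])]
small_mug [0.4309 0.2046 0.     0.0033] 0.252 z=0: [0.4313 0.2058 0.     0.    ] 0.254 [array([0.43, 0.21, 0.  ]), array([0.433, 0.204, 0.   ])]
large_mug [ 0.6737 -0.4184  0.     -0.0059] 0.103 z=0: [ 0.6713 -0.4175  0.      0.    ] 0.112 [array([ 0.669, -0.418,  0.   ]), array([ 0.672, -0.418,  0.   ])]
```

Emit:
drive_tool:
  rows:
    - [0,0,0,0.03,0,-0.02,1]
    - [0,0,0,0.03,0,-0.02,1]
    - [0,0,0,0.03,0,-0.02,1]
    - [0,0,0,0.03,0,-0.02,1]
    - [0,0,0,0.03,0,-0.02,1]

```text
time: 1.62
tool_pos: [0.0086, 0.6915, 0.3323]
tcp_rot: [-0.365, -3.12, -0.0]
wrist_force: [-0.6, 0.0, 0.2]
width: 1.0
grip_force: 0.0
```

Emit:
drive_tool:
  rows:
    - [7,0,0,0,0,0,1]
    - [7,0,0,0,0,0,1]
    - [7,0,0,0,0,0,1]
    - [7,0,0,0,0,0,1]
    - [0,0,0,0,0,0,1]

```text
time: 2.03
tool_pos: [0.0107, 0.6931, 0.3208]
tcp_rot: [-0.349, -2.968, 0.766]
wrist_force: [-0.1, 0.6, -5.1]
width: 0.999
grip_force: 0.0
```

```bash
python3 -c "
from h import *
s=status.read_state();print({k:np.round(s[k],4) for k in('time','q','tool_pos','tcp_rot')})"
```

```text
{'time': np.float64(2.0333), 'q': array([1.4847, 0.6109, 1.039 , 0.0759, 1.9914, 0.1616]), 'tool_pos': array([0.0107, 0.6931, 0.3208]), 'tcp_rot': array([-0.3494, -2.9684,  0.7664])}
```

```bash
cat > log.py <<'E'
from h import *
import os
s=status.read_state()
L=json.load(open("log.json")) if os.path.exists("log.json") else [[[1.30110991,.263891221,1.60402466,1.96e-5,1.27365971,-.0369032786],[.15571007,.65679123,.2312723],[-.36483698,-3.12032024,-3.1e-5]]]
L.append([list(map(float,s[k])) for k in("q","tool_pos","tcp_rot")]);json.dump(L,open("log.json","w"))
print(np.round(s["q"],3),np.round(s["tool_pos"],3))
E
python3 log.py
```

```text
[1.485 0.611 1.039 0.076 1.991 0.162] [0.011 0.693 0.321]
```

Emit:
drive_tool:
  rows:
    - [-7,0,0,0,0,0,1]
    - [-7,0,0,0,0,0,1]
    - [-7,0,0,0,0,0,1]
    - [-7,0,0,0,0,0,1]
    - [0,0,0,-0.03,-0.02,0,1]
    - [0,0,0,-0.03,-0.02,0,1]
    - [0,0,0,-0.03,-0.02,0,1]
    - [0,0,0,-0.03,-0.02,0,1]

```text
time: 2.7
tool_pos: [0.1083, 0.5839, 0.3327]
tcp_rot: [0.363, 3.12, 0.007]
wrist_force: [0.4, 0.3, 0.6]
width: 0.999
grip_force: 0.0
```

```bash
python3 log.py
```

```text
[ 1.346  0.062  1.653 -0.     1.423  0.006] [0.108 0.584 0.333]
```

Emit:
drive_tool:
  rows:
    - [0,0,7,-0.03,-0.02,0,1]
    - [0,7,0,0,0,0,1]
    - [0,7,0,0,0,0,1]
    - [0,7,0,0,0,0,1]
    - [0,7,0,0,0,0,1]
    - [0,7,0,0,0,0,1]
    - [0,0,0,0,0,0,1]

```text
time: 3.28
tool_pos: [0.1351, 0.5571, 0.3289]
tcp_rot: [-0.456, -2.493, -0.141]
wrist_force: [0.2, 0.0, -0.8]
width: 1.003
grip_force: 0.0
```

```bash
python3 log.py
cat > kin.py <<'E'
import numpy as np, json
from scipy.spatial.transform import Rotation as R
from scipy.optimize import least_squares
Rt=None
def fk(q,p,Rt):
    z=lambda a:R.from_euler("z",a); y=lambda a:R.from_euler("y",a)
    A=z(q[0]);B=A*y(q[1]);C=B*y(q[2]);D=C*z(q[3]);E=D*y(q[4]);F=E*z(q[5])
    d1,L1,a,o,L2,o5,b5,L3=p
    pos=A.apply([0,0,d1])+B.apply([0,o,L1])+C.apply([a,0,L2])+E.apply([b5,o5,L3])
    return pos,F*Rt
def load():
    L=json.load(open("log.json"));return L
def calib():
    L=load()
    F=lambda q:fk(q,np.zeros(8),R.identity())[1]
    Rs=[F(q).inv()*R.from_rotvec(r) for q,_,r in L]
    Rt=R.concatenate(Rs).mean()
    f=lambda p:np.concatenate([fk(q,p,Rt)[0]-t for q,t,_ in L]+[1e-4*np.array(p)])
    s=least_squares(f,[.15,.4,0,0,.4,0,0,.2])
    return s.x,Rt,np.abs(s.fun[:-8]).max(),max((Rt.inv()*r).magnitude() for r in Rs)
if __name__=="__main__":
    p,Rt,e,er=calib();print(p.round(4),Rt.as_rotvec().round(4),e,er)
E
python3 kin.py
```

```text
[ 0.943  0.073  1.762  0.589  1.505 -0.366] [0.135 0.557 0.329]
[ 0.2518  0.512   0.0014  0.0249  0.5662 -0.     -0.      0.3477] [-0.     -0.      1.5708] 1.6193843099809868e-08 9.214466206518126e-09
```

```bash
cat >> kin.py <<'E'
P,RT=None,None
def setup():
    global P,RT
    if P is None: P,RT,_,_=calib()
LO=np.array([-2.63,-.94,.31,-1.31,0,-2.55]);HI=np.array([2.63,2.18,2.57,4.45,2.66,2.55])
def tool(psi,phi,flip):
    "pointing yaw psi, phi below horizontal; y level; flip=0: tool x up side, 1: x down side (rad)"
    z=np.array([np.cos(phi)*np.cos(psi),np.cos(phi)*np.sin(psi),-np.sin(phi)])
    y=np.array([np.sin(psi),-np.cos(psi),0])*(1-2*flip)
    return R.from_matrix(np.c_[np.cross(y,z),y,z])
def ik(t,Rm):
    setup();d1,L1,a,o,L2,_,_,L3=P;z=Rm.as_matrix()[:,2];w=t-L3*z
    r2=w[0]**2+w[1]**2-o*o
    out=[]
    if r2<0: return out
    for sg in(1,-1):
        rr=sg*np.sqrt(r2);q1=np.arctan2(w[1],w[0])-np.arctan2(o,rr);q1=(q1+np.pi)%(2*np.pi)-np.pi
        h=w[2]-d1;Lf=np.hypot(L2,a);c=(rr*rr+h*h-L1**2-Lf**2)/(2*L1*Lf)
        if abs(c)>1: continue
        g=np.arctan2(a,L2)
        k=np.arccos(c);q3=k-g
        q2=np.arctan2(rr,h)-np.arctan2(Lf*np.sin(k),L1+Lf*np.cos(k))
        W=(R.from_euler("z",q1)*R.from_euler("y",q2+q3)).inv()*Rm*RT.inv()
        m=W.as_matrix();q5=np.arctan2(np.hypot(m[0,2],m[1,2]),m[2,2])
        q4=np.arctan2(m[1,2],m[0,2]);q6=np.arctan2(m[2,1],-m[2,0])
        for q4_ in(q4,q4+2*np.pi,q4-2*np.pi):
          for q6_ in(q6,q6+2*np.pi,q6-2*np.pi):
            q=np.array([q1,q2,q3,q4_,q5,q6_])
            if (q>=LO).all() and (q<=HI).all(): out.append(q)
    return out
def marg(q): return np.minimum(q-LO,HI-q)[[0,1,2,3,5]].min()
E
cat > s.py <<'E'
from kin import *
def bay(ux,uy,th,x,y): # front edge centre -.0775
    c,s=np.cos(th),np.sin(th);return np.array([ux+c*(x-.0775)-s*y,uy+s*(x-.0775)+c*y])
T=dict(honey_pick=[.441,.046,.04],honey_place=[*bay(.628,-.1475,-.062,.065,.03),.052],
 mill_pick=[.472,.354,.10],mill_place=[*bay(.640,.159,.075,.07,0),.112],
 spice_pick=[.515,-.366,.06],spice_place=[*bay(.628,-.1475,-.062,.035+.02,-.03),.122+.06])
if __name__=="__main__":
  for n,g in T.items():
    print(n,np.round(g,3))
    for phi in(20,30,40):
      for psi in range(-90,91,15):
        for fl in(0,1):
          Rm=tool(np.radians(psi),np.radians(phi),fl);z=Rm.as_matrix()[:,2]
          for q in ik(np.array(g)+.019*z,Rm):
            if abs(psi)<=45 or "pick" in n:
              if marg(q)>.08 and (phi!=20 or "honey_place"==n): print(phi,psi,fl,q.round(2),round(marg(q),2))
E
python3 s.py
```

```text
honey_pick [0.441 0.046 0.04 ]
30 -90 0 [ 0.6   0.54  2.07 -0.81  1.39 -2.02] 0.5
30 -90 1 [ 0.6   0.54  2.07 -0.81  1.39  1.13] 0.5
30 -75 0 [ 0.67  0.47  2.2  -0.98  1.28 -2.02] 0.33
30 -75 1 [ 0.67  0.47  2.2  -0.98  1.28  1.12] 0.33
30 -60 0 [ 0.72  0.39  2.34 -1.18  1.17 -2.01] 0.13
30 -60 1 [ 0.72  0.39  2.34 -1.18  1.17  1.14] 0.13
30 60 0 [-0.66  0.33  2.46  1.25  1.13 -1.18] 0.11
30 60 1 [-0.66  0.33  2.46  1.25  1.13  1.96] 0.11
30 75 0 [-0.61  0.41  2.31  1.04  1.23 -1.15] 0.26
30 75 1 [-0.61  0.41  2.31  1.04  1.23  1.99] 0.26
30 90 0 [-0.55  0.48  2.17  0.86  1.34 -1.15] 0.4
30 90 1 [-0.55  0.48  2.17  0.86  1.34  1.99] 0.4
40 -90 0 [ 0.55  0.43  2.11 -0.76  1.26 -2.1 ] 0.45
40 -90 1 [ 0.55  0.43  2.11 -0.76  1.26  1.04] 0.46
40 -75 0 [ 0.6   0.35  2.23 -0.91  1.15 -2.15] 0.34
40 -75 1 [ 0.6   0.35  2.23 -0.91  1.15  0.99] 0.34
40 -60 0 [ 0.64  0.27  2.36 -1.1   1.03 -2.18] 0.21
40 -60 1 [ 0.64  0.27  2.36 -1.1   1.03  0.97] 0.21
40 60 0 [-0.57  0.19  2.47  1.17  0.98 -0.98] 0.1
40 60 1 [-0.57  0.19  2.47  1.17  0.98  2.16] 0.1
40 75 0 [-0.54  0.28  2.34  0.97  1.1  -1.0
[... 6671 characters left out ...]
-0.37 -0.08  2.47  2.82  0.31 -1.32] 0.1
30 -15 1 [-0.37 -0.08  2.47  2.82  0.31  1.82] 0.1
30 0 0 [-0.57 -0.04  2.43  1.97  0.53 -0.76] 0.14
30 0 1 [-0.57 -0.04  2.43  1.97  0.53  2.38] 0.14
30 15 0 [-0.71  0.06  2.34  1.6   0.8  -0.67] 0.23
30 30 0 [-0.78  0.17  2.21  1.36  1.02 -0.68] 0.36
30 30 1 [-0.78  0.17  2.21  1.36  1.02  2.47] 0.08
30 45 0 [-0.8   0.29  2.05  1.17  1.22 -0.7 ] 0.52
30 45 1 [-0.8   0.29  2.05  1.17  1.22  2.44] 0.11
40 -15 0 [-0.36 -0.11  2.38  1.61  0.08 -0.11] 0.19
40 0 0 [-0.53 -0.07  2.35  1.42  0.4  -0.2 ] 0.22
40 15 0 [-0.65  0.01  2.27  1.28  0.68 -0.32] 0.3
40 30 0 [-0.72  0.11  2.16  1.14  0.92 -0.44] 0.41
40 45 0 [-0.74  0.22  2.03  1.01  1.12 -0.53] 0.54
```

```bash
cat > plan.py <<'E'
from kin import *
from workcell import status
from scipy.spatial.transform import Slerp
import s as S
VMAX=np.array([2.57,2.57,3.14,3.14,3.14,3.14])*.6/12
def near(sols,q): return min(sols,key=lambda a:np.abs(a-q).max()) if sols else None
def wp(g,psi,phi=20,back=0,up=0,ext=.022):
    Rm=tool(np.radians(psi),np.radians(phi),0);z=Rm.as_matrix()[:,2]
    return np.array(g)+(ext-back)*z+[0,0,up],Rm
def run(wps,claw=1,step=.038,start=None):
    s=status.read_state();q=np.array(s["q"]);t,Rm=(np.array(s["tool_pos"]),R.from_rotvec(s["tcp_rot"]))
    rows=[]
    for k,w in enumerate(wps):
        tt,TR=w[0],w[1];st=w[2] if len(w)>2 else step
        rel=(Rm.inv()*TR);ang=np.degrees(rel.magnitude())
        n=int(np.ceil(max(np.linalg.norm(tt-t)/st,ang/6.8,1)))
        while n<80:
            sl=Slerp([0,1],R.concatenate([Rm,TR]));qq=q;ok=True;mx=0
            for i in range(1,n+1):
                c=near(ik(t+(tt-t)*i/n,sl(i/n)),qq)
                if c is None: ok=None;break
                r=(np.abs(c-qq)/VMAX).max();mx=max(mx,r);qq=c
            if ok is None: print("NO IK wp",k,"at",i,"/",n);break
            if mx<=1: break
            n+=1
        if n>=80: print("too fast wp",k,mx)
        sl=Slerp([0,1],R.concatenate([Rm,TR]));cr,ct=Rm,t
        for i in range(1,n+1):
            sh=np.round(cr.inv().apply(t+(tt-t)*i/n-ct),4);tu=np.round(np.degrees((cr.inv()*sl(i/n)).as_rotvec()),1)
            rows.append([*map(float,tu),*map(float,sh),claw]);ct=ct+cr.apply(sh);cr=cr*R.from_rotvec(np.radians(tu))
        print("wp",k,"n",n,"q",qq.round(2),"tcp",ct.round(3));q,t,Rm=qq,ct,cr
    for i in range(0,len(rows),8): print(json.dumps(rows[i:i+8]))
E
python3 - <<'E'
from plan import *
print("margins phi20")
for n,ps in dict(honey_pick=[85,90,95,100],honey_place=[15,20,25,30],mill_pick=[75,85,95],mill_place=[15,30,40],spice_pick=[15,30,45],spice_place=[0,15,25]).items():
    for p in ps:
        for phi in(15,20):
            t,Rm=wp(S.T[n],p,phi);c=[(q.round(2).tolist(),round(marg(q),2)) for q in ik(t,Rm)];print(n,p,phi,c[:2])
g=[.472,.354,.09]
h=wp(g,85,back=.13,up=.08)
run([h,wp(g,85,back=.13)])
E
```

```text
margins phi20
honey_pick 85 15 [([-0.62, 0.65, 2.16, 0.98, 1.49, -1.29], np.float64(0.41))]
honey_pick 85 20 [([-0.61, 0.58, 2.18, 0.97, 1.42, -1.24], np.float64(0.39))]
honey_pick 90 15 [([-0.6, 0.67, 2.11, 0.93, 1.52, -1.27], np.float64(0.46))]
honey_pick 90 20 [([-0.58, 0.6, 2.13, 0.91, 1.46, -1.24], np.float64(0.44))]
honey_pick 95 15 [([-0.56, 0.69, 2.06, 0.88, 1.56, -1.26], np.float64(0.51))]
honey_pick 95 20 [([-0.55, 0.63, 2.09, 0.86, 1.49, -1.23], np.float64(0.48))]
honey_pick 100 15 [([-0.53, 0.7, 2.02, 0.82, 1.59, -1.26], np.float64(0.55))]
honey_pick 100 20 [([-0.52, 0.65, 2.04, 0.81, 1.53, -1.23], np.float64(0.53))]
honey_place 15 15 [([-0.63, 0.54, 2.41, 2.2, 1.19, -1.41], np.float64(0.16))]
honey_place 15 20 [([-0.61, 0.46, 2.41, 2.17, 1.06, -1.34], np.float64(0.16))]
honey_place 20 15 [([-0.67, 0.55, 2.37, 2.06, 1.2, -1.37], np.float64(0.2))]
honey_place 20 20 [([-0.65, 0.48, 2.37, 2.02, 1.08, -1.29], np.float64(0.2))]
honey_place 25 15 [([-0.7, 0.56, 2.32, 1.92, 1.21, -1.32], np.float64(0.25))]
honey_place 25 20 [([-0.69, 0.5, 2.33, 1.89, 1.1, -1.25], np.float64(0.24
[... 2194 characters left out ...]
6, 1], [-4.6, 2.3, 3.5, -0.0317, -0.01, -0.0129, 1], [-4.6, 2.3, 3.5, -0.0317, -0.0071, -0.0148, 1], [-4.6, 2.3, 3.6, -0.0314, -0.0038, -0.0165, 1], [-4.6, 2.3, 3.5, -0.0308, -0.0005, -0.0179, 1], [-4.6, 2.3, 3.5, -0.03, 0.0028, -0.0191, 1], [-4.6, 2.3, 3.5, -0.029, 0.0062, -0.0199, 1], [-4.7, 2.3, 3.5, -0.0276, 0.0096, -0.0203, 1]]
[[-4.6, 2.3, 3.5, -0.0262, 0.0129, -0.0206, 1], [-4.6, 2.3, 3.5, -0.0244, 0.0161, -0.0204, 1], [-4.6, 2.3, 3.6, -0.0226, 0.0191, -0.0199, 1], [-4.6, 2.3, 3.5, -0.0205, 0.0221, -0.0192, 1], [-4.6, 2.3, 3.5, -0.0183, 0.0247, -0.018, 1], [0.0, -0.0, -0.0, -0.0251, 0.0, 0.0091, 1], [0.0, -0.0, -0.0, -0.025, 0.0, 0.0091, 1], [0.0, -0.0, -0.0, -0.0251, 0.0, 0.0091, 1]]
```

Emit:
drive_tool:
  rows:
    - [-4.6,2.3,3.5,-0.0315,-0.013,-0.0106,1]
    - [-4.6,2.3,3.5,-0.0317,-0.01,-0.0129,1]
    - [-4.6,2.3,3.5,-0.0317,-0.0071,-0.0148,1]
    - [-4.6,2.3,3.6,-0.0314,-0.0038,-0.0165,1]
    - [-4.6,2.3,3.5,-0.0308,-0.0005,-0.0179,1]
    - [-4.6,2.3,3.5,-0.03,0.0028,-0.0191,1]
    - [-4.6,2.3,3.5,-0.029,0.0062,-0.0199,1]
    - [-4.7,2.3,3.5,-0.0276,0.0096,-0.0203,1]

```text
time: 3.95
tool_pos: [0.3366, 0.3725, 0.2571]
tcp_rot: [-1.182, -1.918, -0.765]
wrist_force: [0.2, 0.8, -0.1]
width: 1.0
grip_force: 0.0
```

Emit:
drive_tool:
  rows:
    - [-4.6,2.3,3.5,-0.0262,0.0129,-0.0206,1]
    - [-4.6,2.3,3.5,-0.0244,0.0161,-0.0204,1]
    - [-4.6,2.3,3.6,-0.0226,0.0191,-0.0199,1]
    - [-4.6,2.3,3.5,-0.0205,0.0221,-0.0192,1]
    - [-4.6,2.3,3.5,-0.0183,0.0247,-0.018,1]
    - [0,0,0,0,0,0,1]

```text
time: 4.45
tool_pos: [0.4642, 0.2547, 0.2072]
tcp_rot: [-1.54, -1.407, -1.076]
wrist_force: [0.1, 0.2, 0.2]
width: 0.997
grip_force: 0.0
```

```bash
python3 log.py; python3 kin.py
python3 - <<'E'
from plan import *
g=[.472,.354,.09]
run([wp(g,85,back=.13),(*wp(g,85),.02)])
E
python3 - <<'E'
from fit import *
p=read_camera("top");cv2.imwrite("pics/top1.png",p["color"][100:350,120:520][:,:,::-1].repeat(2,0).repeat(2,1))
for c in("top","scene"):
    p=read_camera(c);r=masks_of(p,"pepper_mill")
    for m in r[:2]:
        print(c,round(m["score"],2),[int(v) for v in m["bbox"]])
    if r: print(fit([(p,r[0]["mask"])],"pepper_mill",[.472,.354,0,0],[0,1]))
E
```

```text
[-0.217  0.145  2.291  1.246  1.386 -0.856] [0.464 0.255 0.207]
[ 0.2518  0.512   0.0014  0.0249  0.5662 -0.     -0.      0.3477] [-0.     -0.      1.5708] 6.836598509529779e-09 9.828764856678833e-09
wp 0 n 3 q [-0.22  0.32  2.3   1.28  1.33 -1.04] tcp [0.463 0.253 0.127]
wp 1 n 7 q [ 0.05  0.43  2.28  1.55  1.2  -1.11] tcp [0.474 0.375 0.082]
[[0.0, 0.0, -0.0, -0.0253, -0.0003, 0.0086, 1], [0.1, 0.1, -0.1, -0.0254, -0.0003, 0.0086, 1], [0.0, -0.0, 0.0, -0.0253, -0.0003, 0.0086, 1], [0.0, -0.0, 0.0, -0.0, 0.0, 0.0186, 1], [0.0, -0.0, 0.0, -0.0, 0.0, 0.0185, 1], [0.0, -0.0, 0.0, -0.0, 0.0, 0.0186, 1], [0.0, -0.0, 0.0, -0.0, 0.0, 0.0186, 1], [0.0, -0.0, 0.0, -0.0, 0.0, 0.0186, 1]]
[[0.0, -0.0, 0.0, -0.0001, 0.0, 0.0185, 1], [0.0, -0.0, 0.0, 0.0, 0.0, 0.0186, 1]]
top 0.67 [173, 222, 207, 250]
(array([0.4729375 , 0.35571875, 0.        , 0.        ]), np.float64(0.19629073756432247))
scene 0.51 [183, 208, 200, 222]
scene 0.48 [212, 124, 240, 149]
(array([0.46759428, 0.35301949, 0.        , 0.        ]), np.float64(0.818416567680628))
```

View pics/top1.png

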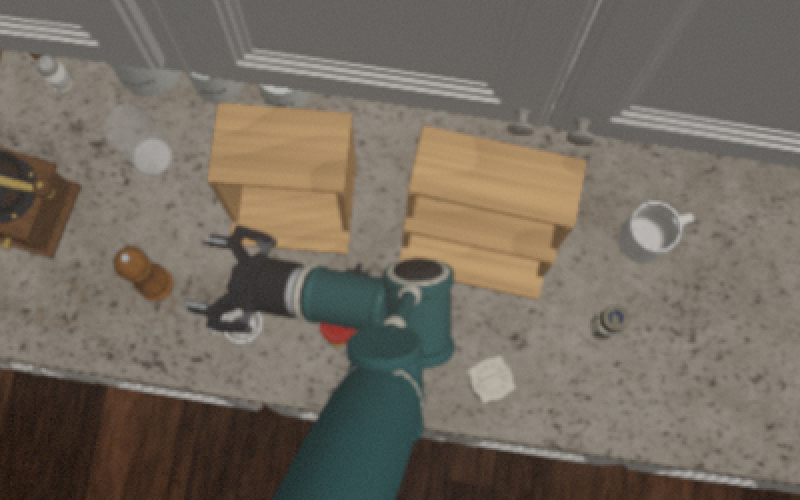

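Emit:
drive_tool:
  rows:
    - [0,0,0,-0.0253,-0.0003,0.0086,1]
    - [0,0,0,-0.0254,-0.0003,0.0086,1]
    - [0,0,0,-0.0253,-0.0003,0.0086,1]
    - [0,0,0,0,0,0.0186,1]
    - [0,0,0,0,0,0.0186,1]
    - [0,0,0,0,0,0.0186,1]
    - [0,0,0,0,0,0.0186,1]
    - [0,0,0,0,0,0.0186,1]

```text
time: 5.37
tool_pos: [0.4689, 0.3453, 0.0988]
tcp_rot: [-1.526, -1.417, -1.076]
wrist_force: [1.1, -0.0, 0.6]
width: 1.003
grip_force: 0.0
```

Emit:
drive_tool:
  rows:
    - [0,0,0,0,0,0.0186,1]
    - [0,0,0,0,0,0.0186,1]
    - [0,0,0,0,0,0,0.6]
    - [0,0,0,0,0,0,0.4]
    - [0,0,0,0,0,0,0.3]
    - [0,0,0,0,0,0,0.3]
    - [0,0,0,0,0,0,0.3]
    - [0,0,0,0,0,0,0.3]
  force: 50

```text
time: 6.03
tool_pos: [0.4723, 0.3777, 0.0863]
tcp_rot: [-1.528, -1.412, -1.077]
wrist_force: [-1.5, 1.3, 3.1]
width: 0.58
grip_force: 51.3
```

```bash
python3 log.py
python3 - <<'E'
from h import *
s=status.read_state();print(s["width"],s["grip_force"],s["wrist_force"])
p=read_camera("scene");cv2.imwrite("pics/sc1.png",p["color"][120:320,120:440][:,:,::-1].repeat(2,0).repeat(2,1))
E
```

```text
[ 0.06   0.424  2.283  1.548  1.199 -1.111] [0.472 0.378 0.086]
0.5801573096012548 51.335308628040366 [-1.49532684  1.28294536  3.10767804]
```

View pics/sc1.png

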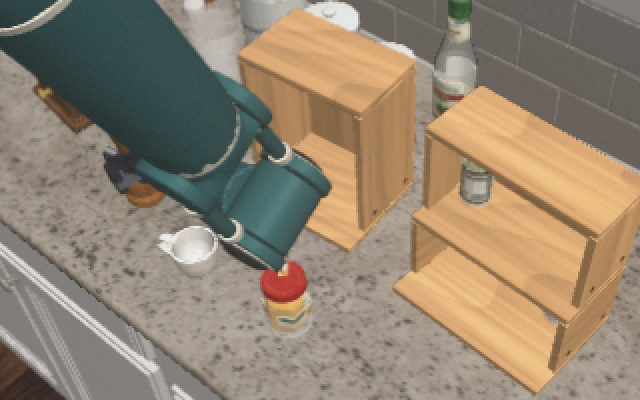

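Run:
```python
from plan import *
B=lambda x,y:S.bay(.640,.159,.075,x,y)
G=.0937
pk=[.4705,.357,G]
run([wp(pk,85,up=.06),wp([*B(-.05,.0),G+.06],38),wp([*B(-.05,.0),G+.018],38),(*wp([*B(.065,.0),G+.018],38),.025),(*wp([*B(.065,0),G+.0125],38),.003)],claw=.3)
```

```text
wp 0 n 2 q [ 0.06  0.28  2.29  1.5   1.2  -0.96] tcp [0.472 0.378 0.146]
NO IK wp 1 at 6 / 7
wp 1 n 7 q [-0.18  0.08  2.56  1.84  1.03 -1.05] tcp [0.529 0.162 0.146]
NO IK wp 2 at 1 / 2
wp 2 n 2 q [-0.18  0.08  2.56  1.84  1.03 -1.05] tcp [0.529 0.162 0.104]
NO IK wp 3 at 1 / 5
wp 3 n 5 q [-0.18  0.08  2.56  1.84  1.03 -1.05] tcp [0.644 0.171 0.104]
too fast wp 4 2.059603778827002
wp 4 n 80 q [-0.14  0.32  2.41  2.17  0.96 -1.21] tcp [0.644 0.171 0.099]
[[-0.1, -0.1, 0.1, 0.0281, 0.0001, -0.0102, 0.3], [-0.2, -0.1, 0.2, 0.0282, 0.0, -0.0102, 0.3], [-6.3, -0.0, 2.3, -0.0102, 0.0108, -0.0281, 0.3], [-6.3, -0.0, 2.3, -0.0098, 0.0142, -0.0268, 0.3], [-6.3, 0.0, 2.3, -0.0091, 0.0175, -0.025, 0.3], [-6.3, 0.0, 2.3, -0.0083, 0.0204, -0.0229, 0.3], [-6.3, 0.0, 2.3, -0.0075, 0.0232, -0.0206, 0.3], [-6.3, 0.0, 2.2, -0.0064, 0.0255, -0.0178, 0.3]]
[[-6.3, 0.0, 2.3, -0.0055, 0.0276, -0.0149, 0.3], [-0.0, 0.0, 0.0, -0.0197, 0.0, 0.0072, 0.3], [-0.0, 0.0, 0.0, -0.0198, 0.0, 0.0071, 0.3], [-0.0, 0.0, 0.0, 0.0065, 0.0128, 0.018, 0.3], [-0.0, 0.0, 0.0, 0.0066, 0.0127, 0.018, 0.3], [-0.0, 0.0, 0.0, 0.
[... 2863 characters left out ...]
.0, 0.3]]
[[-0.0, 0.0, 0.0, -0.0001, -0.0, 0.0, 0.3], [-0.0, 0.0, 0.0, -0.0, -0.0, 0.0001, 0.3], [-0.0, 0.0, 0.0, -0.0001, -0.0, -0.0, 0.3], [-0.0, 0.0, 0.0, -0.0001, -0.0, 0.0, 0.3], [-0.0, 0.0, 0.0, -0.0, -0.0, 0.0, 0.3], [-0.0, 0.0, 0.0, -0.0001, -0.0, 0.0001, 0.3], [-0.0, 0.0, 0.0, -0.0001, -0.0, -0.0, 0.3], [-0.0, 0.0, 0.0, -0.0, -0.0, 0.0, 0.3]]
[[-0.0, 0.0, 0.0, -0.0001, -0.0, 0.0, 0.3], [-0.0, 0.0, 0.0, -0.0001, -0.0, 0.0, 0.3], [-0.0, 0.0, 0.0, -0.0, -0.0, 0.0001, 0.3], [-0.0, 0.0, 0.0, -0.0001, -0.0, -0.0, 0.3], [-0.0, 0.0, 0.0, -0.0001, -0.0, 0.0, 0.3], [-0.0, 0.0, 0.0, -0.0, -0.0, 0.0, 0.3], [-0.0, 0.0, 0.0, -0.0001, -0.0, 0.0001, 0.3], [-0.0, 0.0, 0.0, -0.0001, -0.0, -0.0, 0.3]]
```

```bash
sed -i 's/^    for i in range(0,len(rows),8)/    if len(rows)>60: return\n&/; s/print("NO IK wp",k,"at",i,"\/",n);break/raise SystemExit(f"NO IK wp {k} at {i}\/{n}")/' plan.py
python3 - <<'E'
from plan import *
th=.075
for y in(0,.02):
  for x in(-.06,-.04,-.02,0,.02,.04,.065):
    b=S.bay(.640,.159,th,x,y)
    for psi in range(20,100,2):
      t,Rm=wp([*b,.0937+.018],psi)
      c=[q for q in ik(t,Rm) if q[2]<2.53]
      if c: break
    a=np.radians(psi)-th; d=np.array([.035-x,-.085-y]); al=d@[np.cos(a),np.sin(a)]; lat=d@[np.sin(a),-np.cos(a)]
    print(y,x,psi,c[0].round(2),"wall corner along %.3f lat-right %.3f"%(al,lat))
E
```

```text
0 -0.06 52 [-0.36  0.23  2.53  1.72  1.14 -1.17] wall corner along 0.001 lat-right 0.127
0 -0.04 48 [-0.31  0.23  2.53  1.83  1.09 -1.18] wall corner along -0.005 lat-right 0.113
0 -0.02 44 [-0.26  0.24  2.53  1.95  1.05 -1.2 ] wall corner along -0.012 lat-right 0.101
0 0 40 [-0.21  0.24  2.52  2.08  1.01 -1.22] wall corner along -0.021 lat-right 0.089
0 0.02 34 [-0.13  0.24  2.53  2.28  0.95 -1.27] wall corner along -0.029 lat-right 0.081
0 0.04 26 [-0.01  0.24  2.53  2.57  0.89 -1.36] wall corner along -0.036 lat-right 0.077
0 0.065 20 [ 0.08  0.25  2.5   2.81  0.85 -1.44] wall corner along -0.052 lat-right 0.074
0.02 -0.06 54 [-0.32  0.24  2.52  1.73  1.13 -1.17] wall corner along -0.019 lat-right 0.140
0.02 -0.04 50 [-0.27  0.24  2.52  1.84  1.09 -1.18] wall corner along -0.023 lat-right 0.127
0.02 -0.02 46 [-0.22  0.24  2.52  1.96  1.05 -1.19] wall corner along -0.029 lat-right 0.115
0.02 0 40 [-0.15  0.23  2.53  2.14  0.99 -1.23] wall corner along -0.033 lat-right 0.106
0.02 0.02 34 [-0.07  0.23  2.53  2.35  0.94 -1.29] wall corner along -0.039 lat-right 0.099
0.02 0.04 26 [ 0.05  0.24  2.53  2.64  0.88 -1.38] wall corner along -0.043 lat-right 0.096
0.02 0.065 20 [ 0.14  0.26  2.49  2.88  0.84 -1.46] wall corner along -0.057 lat-right 0.093
```

Run:
```python
from plan import *
B=lambda x,y:S.bay(.640,.159,.075,x,y)
G=.0937
pk=[.4705,.357,G]
run([wp(pk,85,up=.035),wp([*B(-.05,.01),G+.035],64),wp([*B(-.05,.01),G+.018],62),(*wp([*B(0,.01),G+.018],52),.025),(*wp([*B(.065,.01),G+.018],38),.025)],claw=.3)
```

```text
wp 0 n 1 q [ 0.06  0.34  2.29  1.52  1.2  -1.02] tcp [0.472 0.378 0.121]
wp 1 n 6 q [-0.36  0.27  2.4   1.49  1.22 -1.07] tcp [0.521 0.178 0.121]
wp 2 n 1 q [-0.36  0.3   2.42  1.54  1.2  -1.12] tcp [0.522 0.178 0.104]
wp 3 n 3 q [-0.27  0.3   2.42  1.78  1.09 -1.13] tcp [0.575 0.179 0.104]
wp 4 n 3 q [-0.12  0.31  2.41  2.19  0.94 -1.21] tcp [0.643 0.181 0.104]
[[-0.3, -0.2, 0.3, 0.0327, 0.0001, -0.0119, 0.3], [-3.3, -0.0, 1.2, -0.0111, 0.011, -0.0305, 0.3], [-3.3, -0.0, 1.2, -0.0108, 0.013, -0.0297, 0.3], [-3.2, -0.0, 1.2, -0.0105, 0.015, -0.029, 0.3], [-3.3, -0.0, 1.2, -0.0102, 0.0167, -0.0281, 0.3], [-3.3, -0.0, 1.2, -0.0098, 0.0185, -0.0271, 0.3], [-3.3, -0.0, 1.1, -0.0094, 0.0203, -0.0259, 0.3], [-1.9, -0.0, 0.7, -0.016, 0.0007, 0.0058, 0.3]]
[[-3.1, -0.0, 1.1, 0.003, 0.0153, 0.0083, 0.3], [-3.1, -0.0, 1.2, 0.0033, 0.0147, 0.0091, 0.3], [-3.2, -0.0, 1.1, 0.0036, 0.0142, 0.0098, 0.3], [-4.4, -0.0, 1.6, 0.0049, 0.0177, 0.0135, 0.3], [-4.3, -0.0, 1.6, 0.0053, 0.0164, 0.0149, 0.3], [-4.4, -0.0, 1.6, 0.0059, 0.0152, 0.016, 0.3]]
```

Emit:
drive_tool:
  rows:
    - [-0.3,-0.2,0.3,0.0327,0.0001,-0.0119,0.3]
    - [-3.3,0,1.2,-0.0111,0.011,-0.0305,0.3]
    - [-3.3,0,1.2,-0.0108,0.013,-0.0297,0.3]
    - [-3.2,0,1.2,-0.0105,0.015,-0.029,0.3]
    - [-3.3,0,1.2,-0.0102,0.0167,-0.0281,0.3]
    - [-3.3,0,1.2,-0.0098,0.0185,-0.0271,0.3]
    - [-3.3,0,1.1,-0.0094,0.0203,-0.0259,0.3]
    - [0,0,0,0,0,0,0.3]

```text
time: 6.75
tool_pos: [0.5231, 0.1731, 0.1198]
tcp_rot: [-1.852, -1.147, -1.293]
wrist_force: [-0.5, -0.1, -0.8]
width: 0.579
grip_force: 52.4
```

Run:
```python
from plan import *
B=lambda x,y:S.bay(.640,.159,.075,x,y)
G=.0937
s=status.read_state();print(s["tool_pos"],s["width"],s["grip_force"])
run([wp([*B(-.05,.01),G+.018],62),(*wp([*B(0,.01),G+.018],52),.025),(*wp([*B(.065,.01),G+.018],38),.025)],claw=.3)
from h import *
p=read_camera("scene");cv2.imwrite("pics/sc2.png",p["color"][100:325,120:420][:,:,::-1].repeat(2,0).repeat(2,1))
```

```text
[0.52312738 0.17309425 0.11981642] 0.5790014731600638 52.417660981882364
wp 0 n 1 q [-0.36  0.3   2.42  1.54  1.2  -1.12] tcp [0.522 0.178 0.104]
wp 1 n 3 q [-0.27  0.3   2.42  1.78  1.09 -1.13] tcp [0.575 0.179 0.104]
wp 2 n 3 q [-0.12  0.31  2.41  2.19  0.94 -1.21] tcp [0.643 0.181 0.104]
[[-1.3, 0.3, 0.6, -0.0135, -0.0033, 0.0087, 0.3], [-3.1, -0.0, 1.2, 0.003, 0.0153, 0.0083, 0.3], [-3.2, -0.0, 1.1, 0.0033, 0.0148, 0.0091, 0.3], [-3.1, -0.0, 1.2, 0.0036, 0.0141, 0.0099, 0.3], [-4.4, -0.0, 1.6, 0.0049, 0.0177, 0.0135, 0.3], [-4.4, -0.0, 1.6, 0.0054, 0.0165, 0.0148, 0.3], [-4.3, -0.0, 1.5, 0.0059, 0.0151, 0.016, 0.3]]
```

View pics/sc2.png

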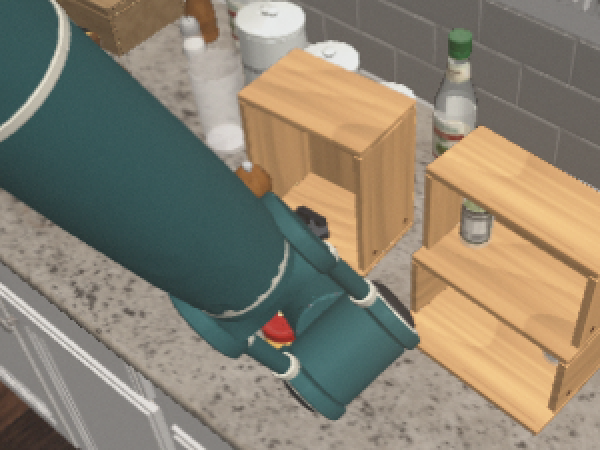

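Emit:
drive_tool:
  rows:
    - [-1.3,0.3,0.6,-0.0135,-0.0033,0.0087,0.3]
    - [-3.1,0,1.2,0.003,0.0153,0.0083,0.3]
    - [-3.2,0,1.1,0.0033,0.0148,0.0091,0.3]
    - [-3.1,0,1.2,0.0036,0.0141,0.0099,0.3]
    - [0,0,0,0,0,0,0.3]

```text
time: 7.22
tool_pos: [0.5731, 0.1862, 0.1046]
tcp_rot: [-1.994, -0.981, -1.398]
wrist_force: [-0.8, -0.5, -1.3]
width: 0.584
grip_force: 52.5
```

Run:
```python
from plan import *
B=lambda x,y:S.bay(.640,.159,.075,x,y)
G=.0937
s=status.read_state();print(s["tool_pos"],s["wrist_force"])
run([(*wp([*B(.065,.01),G+.018],38),.025),(*wp([*B(.065,.01),G+.0125],38),.003)],claw=.3)
```

```text
[0.57305253 0.18623072 0.10458327] [-0.83321328 -0.48690578 -1.29166319]
wp 0 n 3 q [-0.12  0.31  2.41  2.19  0.94 -1.21] tcp [0.643 0.181 0.104]
wp 1 n 2 q [-0.12  0.32  2.41  2.2   0.95 -1.22] tcp [0.643 0.181 0.099]
[[-4.6, -0.0, 1.6, 0.0043, 0.0196, 0.012, 0.3], [-4.5, -0.1, 1.6, 0.0047, 0.0185, 0.0136, 0.3], [-4.6, -0.0, 1.6, 0.0054, 0.0172, 0.0149, 0.3], [-0.0, -0.0, -0.0, -0.0026, 0.0, 0.001, 0.3], [-0.0, -0.0, -0.0, -0.0026, 0.0, 0.0009, 0.3]]
```

Emit:
drive_tool:
  rows:
    - [-4.6,0,1.6,0.0043,0.0196,0.012,0.3]
    - [-4.5,0,1.6,0.0047,0.0185,0.0136,0.3]
    - [-4.6,0,1.6,0.0054,0.0172,0.0149,0.3]
    - [0,0,0,0,0,0,0.3]
    - [0,0,0,0,0,0,0.3]
    - [0,0,0,0,0,0,0.3]

```text
time: 7.72
tool_pos: [0.6389, 0.1839, 0.103]
tcp_rot: [-2.172, -0.76, -1.521]
wrist_force: [-1.0, 11.6, -3.5]
width: 0.579
grip_force: 58.4
```

Run:
```python
from plan import *
B=lambda x,y:S.bay(.640,.159,.075,x,y)
G=.0937
s=status.read_state();t=s["tool_pos"];print(t,s["wrist_force"])
Rm=R.from_rotvec(s["tcp_rot"]);z=Rm.as_matrix()[:,2];y=Rm.as_matrix()[:,1];print("phi",np.degrees(np.arcsin(-z[2])),"psi",np.degrees(np.arctan2(z[1],z[0])),"y tilt",np.degrees(y[2]))
o=t-.022*z;d=o[:2]-B(0,0);c,sn=np.cos(.075),np.sin(.075);print("mill in bay",d@[c,sn],d@[-sn,c],"bottom",t[2]-.0863)
```

```text
[0.63893421 0.18392777 0.10299238] [-1.04448062 11.56334724 -3.48751019]
phi 19.95802076869187 psi 38.66056588672731 y tilt -0.09070923555414316
mill in bay 0.06123525797132625 0.013265650044815724 bottom 0.016692383104553732
```

Run:
```python
from h import *
a=read_camera("scene")["color"][110:310,180:380];b=read_camera("top")["color"][130:280,200:350]
a=cv2.resize(a,(400,400));b=cv2.resize(b,(400,400))
cv2.imwrite("pics/sc3.png",np.hstack([a,b])[:,:,::-1])
s=status.read_state();print(s["wrist_force"],s["torque"],s["time"])
```

```text
[-1.68901954 12.11425312 -3.80878181] [-0.02564058  0.75967253  1.05495612] 7.8167
```

View pics/sc3.png

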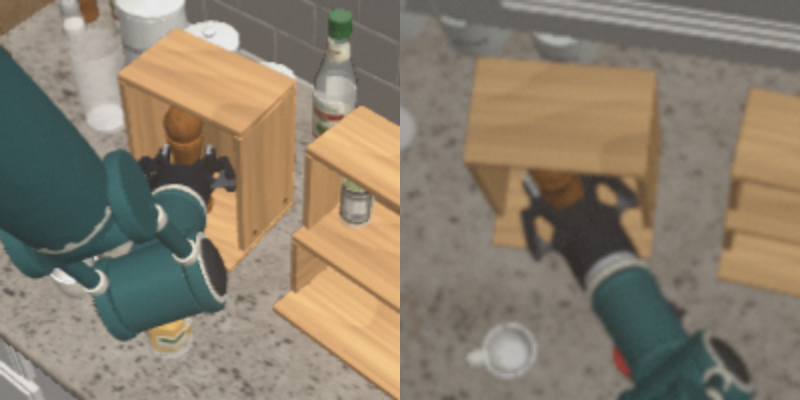

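Emit:
drive_tool:
  rows:
    - [0,0,0,0.0013,-0.0047,0.0035,0.3]
    - [0,0,0,0.0013,-0.0047,0.0035,0.3]
    - [0,0,0,0,0,0,0.3]
    - [0,0,0,-0.0017,0,0.0006,0.3]
    - [0,0,0,-0.0017,0,0.0006,0.3]
    - [0,0,0,0,0,0,0.3]

```text
time: 8.32
tool_pos: [0.6426, 0.1916, 0.1005]
tcp_rot: [-2.178, -0.75, -1.528]
wrist_force: [0.0, -0.7, -1.4]
width: 0.58
grip_force: 58.0
```

Emit:
drive_tool:
  rows:
    - [0,0,0,-0.0014,0,0.0005,0.3]
    - [0,0,0,0,0,0,0.3]
    - [0,0,0,0,0,0,0.65]
    - [0,0,0,0,0,0,0.8]
    - [0,0,0,0,0,0,0.8]
    - [0,0,0,0,0,0,0.8]
    - [0,0,0,0,0,0,0.8]

```text
time: 8.9
tool_pos: [0.6428, 0.1919, 0.0999]
tcp_rot: [-2.177, -0.75, -1.53]
wrist_force: [0.5, -1.2, 0.2]
width: 0.798
grip_force: 0.0
```

Run:
```python
from plan import *
s=status.read_state();print(s["tool_pos"],s["width"],s["wrist_force"])
t=np.array(s["tool_pos"]);Rm=R.from_rotvec(s["tcp_rot"]);z=Rm.as_matrix()[:,2]
hg=[.441,.046,.035]
pre=wp(hg,95,back=.12,up=.12)
run([(t-.075*z,Rm,.02),wp(S.T["mill_place"],60,back=.15,up=.08),wp([.46,-.05,.25],95),pre],claw=.8)
```

```text
[0.6428169  0.19187906 0.0999173 ] 0.7977429061677886 [ 0.48641206 -1.20593524  0.18002715]
wp 0 n 4 q [-0.23  0.18  2.52  2.05  0.98 -1.16] tcp [0.587 0.148 0.125]
wp 1 n 8 q [-0.56  0.14  2.22  1.29  1.35 -0.77] tcp [0.572 0.054 0.236]
wp 2 n 6 q [-0.67  0.35  1.94  0.79  1.84 -0.97] tcp [ 0.458 -0.029  0.242]
wp 3 n 2 q [-0.7   0.43  1.95  0.74  1.79 -1.05] tcp [ 0.449 -0.046  0.189]
[[0.0, 0.0, 0.0, -0.0, -0.0, -0.0187, 0.8], [0.0, 0.0, 0.0, -0.0, -0.0, -0.0188, 0.8], [0.0, 0.0, 0.0, 0.0, -0.0, -0.0188, 0.8], [0.0, 0.0, 0.0, 0.0, -0.0, -0.0187, 0.8], [2.6, -0.0, -0.9, 0.01, 0.0081, -0.0129, 0.8], [2.6, -0.1, -1.0, 0.01, 0.0077, -0.0132, 0.8], [2.5, 0.0, -0.9, 0.0097, 0.0072, -0.0136, 0.8], [2.6, -0.0, -0.9, 0.0097, 0.0068, -0.0139, 0.8]]
[[2.6, -0.0, -1.0, 0.0095, 0.0063, -0.0142, 0.8], [2.6, -0.1, -0.9, 0.0095, 0.0059, -0.0145, 0.8], [2.6, 0.0, -1.0, 0.0093, 0.0053, -0.0147, 0.8], [2.5, -0.0, -0.9, 0.0092, 0.0048, -0.015, 0.8], [5.5, 0.0, -2.0, -0.0063, -0.0095, -0.0207, 0.8], [5.5, 0.0, -2.0, -0.006, -0.0117, -0.0196, 0.8], [5.5, 0.0, -2.0, -0.0055, -0.0136, -0.0185, 0.8], [5.4, 0.0, -2.0, -0.005, -0.0156, -0.017, 0.8]]
[[5.5, 0.0, -2.0, -0.0044, -0.0173, -0.0155, 0.8], [5.5, 0.0, -2.0, -0.0038, -0.0188, -0.0137, 0.8], [0.0, 0.0, 0.0, -0.028, -0.0053, 0.0019, 0.8], [0.0, 0.0, 0.0, -0.028, -0.0053, 0.002, 0.8]]
```

Run:
```python
from plan import *
s=status.read_state()
t=np.array(s["tool_pos"]);Rm=R.from_rotvec(s["tcp_rot"]);z=Rm.as_matrix()[:,2]
hg=[.441,.046,.035]
T=lambda p,psi:(np.array(p),tool(np.radians(psi),np.radians(20),0))
run([(t-.075*z,Rm,.025),T([.53,.11,.15],62),T([.47,.04,.22],80),wp(hg,97,back=.12,up=.12)],claw=.9)
```

```text
wp 0 n 4 q [-0.23  0.18  2.52  2.05  0.98 -1.16] tcp [0.587 0.148 0.125]
wp 1 n 6 q [-0.5   0.23  2.35  1.37  1.28 -0.99] tcp [0.53 0.11 0.15]
wp 2 n 4 q [-0.65  0.22  2.16  0.99  1.62 -0.91] tcp [0.47 0.04 0.22]
wp 3 n 3 q [-0.68  0.45  1.92  0.73  1.8  -1.05] tcp [ 0.452 -0.045  0.189]
[[0.0, 0.0, 0.0, -0.0, -0.0, -0.0187, 0.9], [0.0, 0.0, 0.0, -0.0, -0.0, -0.0188, 0.9], [0.0, 0.0, 0.0, 0.0, -0.0, -0.0188, 0.9], [0.0, 0.0, 0.0, 0.0, -0.0, -0.0187, 0.9], [3.8, -0.0, -1.4, -0.0, -0.0008, -0.0122, 0.9], [3.7, -0.1, -1.3, 0.0, -0.0017, -0.0121, 0.9], [3.8, 0.0, -1.4, 0.0001, -0.0024, -0.0119, 0.9], [3.7, -0.0, -1.3, 0.0001, -0.0032, -0.0118, 0.9]]
[[3.8, -0.1, -1.4, 0.0002, -0.004, -0.0115, 0.9], [3.7, -0.0, -1.4, 0.0002, -0.0047, -0.0113, 0.9], [4.2, 0.0, -1.5, 0.0088, -0.005, -0.0271, 0.9], [4.3, 0.0, -1.6, 0.0089, -0.0068, -0.0267, 0.9], [4.2, 0.0, -1.5, 0.0091, -0.0085, -0.0261, 0.9], [4.2, 0.0, -1.5, 0.0094, -0.0101, -0.0255, 0.9], [5.3, 0.0, -1.9, -0.0198, -0.0009, -0.0237, 0.9], [5.4, -0.0, -2.0, -0.0197, -0.0037, -0.0235, 0.9]]
[[5.3, 0.0, -1.9, -0.0196, -0.0066, -0.023, 0.9]]
```

Emit:
drive_tool:
  rows:
    - [0,0,0,0,0,-0.0187,0.8]
    - [0,0,0,0,0,-0.0188,0.8]
    - [0,0,0,0,0,-0.0188,0.8]
    - [0,0,0,0,0,-0.0187,0.8]
    - [3.8,0,-1.4,0,-0.0008,-0.0122,0.8]
    - [3.7,0,-1.3,0,-0.0017,-0.0121,0.8]
    - [3.8,0,-1.4,0.0001,-0.0024,-0.0119,0.8]
    - [3.7,0,-1.3,0.0001,-0.0032,-0.0118,0.8]

```text
time: 9.57
tool_pos: [0.548, 0.1223, 0.1419]
tcp_rot: [-1.972, -1.008, -1.384]
wrist_force: [0.7, 0.9, 0.1]
width: 0.799
grip_force: 0.0
```

Emit:
drive_tool:
  rows:
    - [3.8,0,-1.4,0.0002,-0.004,-0.0115,0.9]
    - [3.7,0,-1.4,0.0002,-0.0047,-0.0113,0.9]
    - [4.2,0,-1.5,0.0088,-0.005,-0.0271,0.9]
    - [4.3,0,-1.6,0.0089,-0.0068,-0.0267,0.9]
    - [4.2,0,-1.5,0.0091,-0.0085,-0.0261,0.9]
    - [4.2,0,-1.5,0.0094,-0.0101,-0.0255,0.9]
    - [5.3,0,-1.9,-0.0198,-0.0009,-0.0237,1]
    - [5.4,0,-2,-0.0197,-0.0037,-0.0235,1]

```text
time: 10.23
tool_pos: [0.4575, -0.019, 0.1998]
tcp_rot: [-1.436, -1.481, -1.011]
wrist_force: [1.1, -0.2, -0.3]
width: 1.003
grip_force: 0.0
```

Emit:
drive_tool:
  rows:
    - [5.3,0,-1.9,-0.0196,-0.0066,-0.023,1]
    - [0,0,0,0,0,0,1]
    - [0,0,0,0,0,0,1]

```text
time: 10.48
tool_pos: [0.4528, -0.0466, 0.1866]
tcp_rot: [-1.353, -1.528, -0.951]
wrist_force: [-0.2, 0.1, -0.4]
width: 0.999
grip_force: 0.0
```

Run:
```python
from plan import *
from fit import *
for c in("scene","top"):
  p=read_camera(c)
  if c=="scene": a=p["color"][110:410,170:490]
  for n,s0 in(("honey_jar",[.441,.046,0,0]),("pepper_mill",[.628,.18,0,.012])):
    r=masks_of(p,n)
    if r: print(c,n,round(r[0]["score"],2),[int(v) for v in r[0]["bbox"]],fit([(p,r[0]["mask"])],n,s0,[0,1]))
cv2.imwrite("pics/sc4.png",cv2.resize(a,(640,600))[:,:,::-1])
s=status.read_state();print(s["tool_pos"],s["wrist_force"],s["time"])
hg=[.441,.046,.035]
run([wp(hg,97,back=.12),(*wp(hg,97),.02)])
```

```text
scene honey_jar 0.85 [245, 247, 278, 286] (array([0.43930971, 0.04603773, 0.        , 0.        ]), np.float64(0.04195904339109269))
top honey_jar 0.76 [278, 254, 302, 276] (array([0.44332733, 0.04652413, 0.        , 0.        ]), np.float64(0.1396996794331028))
top pepper_mill 0.71 [248, 195, 270, 212] (array([0.59398141, 0.15871802, 0.        , 0.012     ]), np.float64(0.5334025614399447))
[ 0.4513645  -0.04458068  0.18830896] [-0.00279487 -0.52983315 -0.58176305] 10.7833
wp 0 n 4 q [-0.68  0.64  1.92  0.71  1.66 -1.18] tcp [ 0.452 -0.045  0.069]
wp 1 n 7 q [-0.54  0.64  2.07  0.84  1.5  -1.23] tcp [0.438 0.066 0.027]
[[0.0, -0.0, 0.0, -0.0282, 0.0001, 0.01, 1], [0.0, -0.1, 0.0, -0.0283, 0.0002, 0.0099, 1], [0.0, 0.0, 0.1, -0.0282, 0.0001, 0.01, 1], [0.0, -0.0, -0.0, -0.0282, 0.0002, 0.01, 1], [0.0, -0.0, -0.0, -0.0, -0.0, 0.0171, 1], [0.0, -0.0, -0.0, -0.0, -0.0, 0.0172, 1], [0.0, -0.0, -0.0, -0.0, -0.0, 0.0171, 1], [0.0, -0.0, -0.0, -0.0001, -0.0, 0.0172, 1]]
[[0.0, -0.0, -0.0, 0.0, -0.0, 0.0171, 1], [0.0, -0.0, -0.0, 0.0, -0.0001, 0.0172, 1], [0.0, -0.0, -0.0, -0.0, 0.0, 0.0171, 1]]
```

View pics/sc4.png

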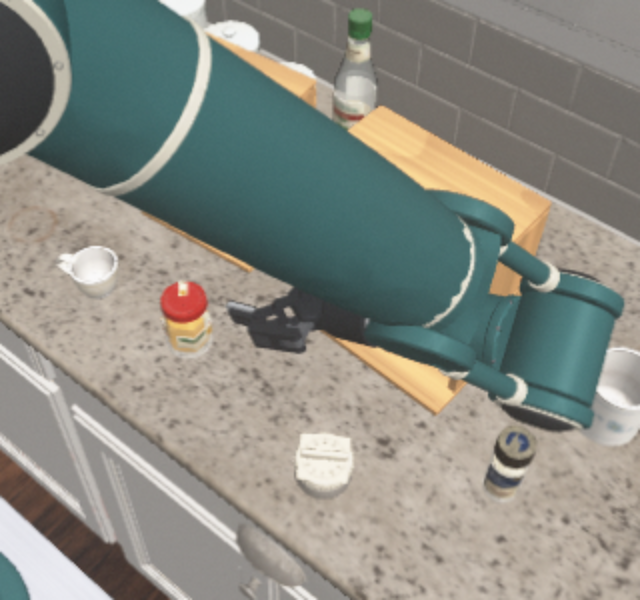

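Run:
```python
from plan import *
g=[.515,-.366,.055]
T=lambda p,psi:(np.array(p),tool(np.radians(psi),np.radians(20),0))
run([T([.44,-.15,.24],85),wp(g,30,back=.12,up=.1),wp(g,30,back=.12)])
```

```text
wp 0 n 4 q [-0.9   0.39  1.88  0.75  1.88 -0.98] tcp [ 0.44 -0.15  0.24]
wp 1 n 9 q [-1.35  0.42  1.97  1.11  1.52 -0.86] tcp [ 0.435 -0.412  0.188]
wp 2 n 3 q [-1.35  0.58  1.97  1.13  1.44 -1.01] tcp [ 0.435 -0.412  0.089]
[[-2.8, -0.0, 1.0, 0.0034, -0.006, -0.0287, 1], [-2.8, -0.1, 1.1, 0.0033, -0.0047, -0.0289, 1], [-2.8, -0.0, 1.0, 0.0032, -0.0033, -0.0291, 1], [-2.8, -0.0, 1.1, 0.0031, -0.0019, -0.0293, 1], [-5.7, -0.0, 2.1, -0.0153, 0.002, -0.0254, 1], [-5.8, -0.0, 2.1, -0.0152, 0.0051, -0.025, 1], [-5.7, -0.0, 2.1, -0.0149, 0.0081, -0.0243, 1], [-5.8, 0.0, 2.0, -0.0146, 0.011, -0.0234, 1]]
[[-5.7, -0.0, 2.1, -0.0141, 0.0138, -0.0221, 1], [-5.8, -0.0, 2.1, -0.0136, 0.0165, -0.0206, 1], [-5.7, -0.0, 2.1, -0.0129, 0.019, -0.0188, 1], [-5.8, -0.0, 2.1, -0.0122, 0.0212, -0.0169, 1], [-5.7, -0.0, 2.1, -0.0114, 0.0232, -0.0145, 1], [-0.0, -0.0, -0.0, -0.0313, 0.0, 0.0114, 1], [-0.0, -0.0, -0.0, -0.0313, 0.0, 0.0114, 1], [-0.0, -0.0, -0.0, -0.0314, 0.0, 0.0113, 1]]
```

Emit:
drive_tool:
  rows:
    - [-2.8,0,1,0.0034,-0.006,-0.0287,1]
    - [-2.8,-0.1,1.1,0.0033,-0.0047,-0.0289,1]
    - [-2.8,0,1,0.0032,-0.0033,-0.0291,1]
    - [-2.8,0,1.1,0.0031,-0.0019,-0.0293,1]
    - [-5.7,0,2.1,-0.0153,0.002,-0.0254,1]
    - [-5.8,0,2.1,-0.0152,0.0051,-0.025,1]
    - [-5.7,0,2.1,-0.0149,0.0081,-0.0243,1]
    - [-5.8,0,2,-0.0146,0.011,-0.0234,1]

```text
time: 11.45
tool_pos: [0.4382, -0.2686, 0.2171]
tcp_rot: [-1.893, -1.1, -1.325]
wrist_force: [0.7, 0.6, 0.1]
width: 1.002
grip_force: 0.0
```

Emit:
drive_tool:
  rows:
    - [-5.7,0,2.1,-0.0141,0.0138,-0.0221,1]
    - [-5.8,0,2.1,-0.0136,0.0165,-0.0206,1]
    - [-5.7,0,2.1,-0.0129,0.019,-0.0188,1]
    - [-5.8,0,2.1,-0.0122,0.0212,-0.0169,1]
    - [-5.7,0,2.1,-0.0114,0.0232,-0.0145,1]
    - [0,0,0,0,0,0,1]
    - [0,0,0,0,0,0,1]
    - [0,0,0,0,0,0,1]

```text
time: 12.12
tool_pos: [0.4358, -0.4119, 0.1885]
tcp_rot: [-2.273, -0.612, -1.592]
wrist_force: [-0.2, -0.5, -0.3]
width: 1.005
grip_force: 0.0
```

Run:
```python
from plan import *
from fit import *
V=[]
for c in("scene","top"):
  p=read_camera(c)
  if c=="scene": a=p["color"][110:310,220:500]
  for n,s0 in(("spice_jar",[.515,-.366,0,0]),("pepper_mill",[.628,.18,0,.012])):
    r=masks_of(p,n)
    if r:
      print(c,n,round(r[0]["score"],2),[int(v) for v in r[0]["bbox"]],fit([(p,r[0]["mask"])],n,s0,[0,1]))
cv2.imwrite("pics/sc5.png",cv2.resize(a,(700,500))[:,:,::-1])
s=status.read_state();print(s["tool_pos"],s["time"])
g=[.515,-.366,.055]
run([wp(g,30,back=.12),(*wp(g,30),.02)])
```

```text
scene spice_jar 0.77 [412, 324, 440, 361] (array([ 0.51296944, -0.36609964,  0.        ,  0.        ]), np.float64(0.12728799328295548))
scene pepper_mill 0.72 [262, 164, 282, 219] (array([0.62405511, 0.17653415, 0.        , 0.012     ]), np.float64(0.20416492256174135))
top spice_jar 0.65 [411, 250, 433, 268] (array([ 0.5160418 , -0.36270257,  0.        ,  0.        ]), np.float64(0.08874613371401385))
top pepper_mill 0.59 [246, 196, 269, 216] (array([0.59742561, 0.16116658, 0.        , 0.012     ]), np.float64(0.5414802065404475))
[ 0.4363262  -0.41233757  0.18801756] 12.4167
wp 0 n 3 q [-1.35  0.58  1.97  1.13  1.44 -1.01] tcp [ 0.435 -0.412  0.088]
wp 1 n 7 q [-1.17  0.64  2.    1.3   1.32 -1.06] tcp [ 0.533 -0.356  0.048]
[[-0.0, 0.0, 0.0, -0.0313, -0.0002, 0.0111, 1], [-0.1, 0.0, 0.0, -0.0312, -0.0003, 0.0111, 1], [-0.0, 0.0, 0.0, -0.0313, -0.0003, 0.0111, 1], [-0.0, 0.0, 0.0, 0.0, 0.0, 0.0171, 1], [-0.0, 0.0, 0.0, 0.0, 0.0, 0.0172, 1], [-0.0, 0.0, 0.0, 0.0, 0.0, 0.0171, 1], [-0.0, 0.0, 0.0, 0.0, 0.0, 0.0172, 1], [-0.0, 0.0, 0.0, 0.0, 0.0001, 0.0171, 1]]
[[-0.0, 0.0, 0.0, 0.0001, -0.0, 0.0172, 1], [-0.0, 0.0, 0.0, -0.0, -0.0, 0.0171, 1]]
```

View pics/sc5.png

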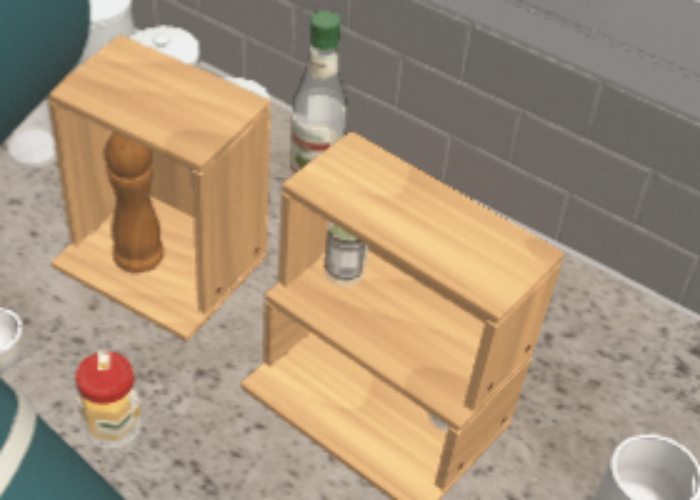

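Emit:
drive_tool:
  rows:
    - [0,0,0,-0.0313,-0.0002,0.0111,1]
    - [0,0,0,-0.0312,-0.0003,0.0111,1]
    - [0,0,0,-0.0313,-0.0003,0.0111,1]
    - [0,0,0,0,0,0.0171,1]
    - [0,0,0,0,0,0.0172,1]
    - [0,0,0,0,0,0.0171,1]
    - [0,0,0,0,0,0.0172,1]
    - [0,0,0,0,0,0.0171,1]

```text
time: 13.08
tool_pos: [0.5052, -0.3717, 0.0585]
tcp_rot: [-2.274, -0.609, -1.592]
wrist_force: [-0.4, -0.3, 0.6]
width: 1.004
grip_force: 0.0
```

Emit:
drive_tool:
  rows:
    - [0,0,0,0,0,0.0172,1]
    - [0,0,0,0,0,0.0171,1]
    - [0,0,0,0,0,0,0.7]
    - [0,0,0,0,0,0,0.5]
    - [0,0,0,0,0,0,0.3]
    - [0,0,0,0,0,0,0.2]
    - [0,0,0,0,0,0,0.2]
    - [0,0,0,0,0,0,0.2]
  force: 40

```text
time: 13.75
tool_pos: [0.5319, -0.3569, 0.0477]
tcp_rot: [-2.275, -0.609, -1.593]
wrist_force: [0.5, 0.5, 0.6]
width: 0.467
grip_force: 39.8
```

```bash
cat > st.py <<'E'
from plan import *
def show(th=None,ux=None,uy=None,z0=None):
    s=status.read_state();t=np.array(s["tool_pos"]);Rm=R.from_rotvec(s["tcp_rot"]);m=Rm.as_matrix();z=m[:,2]
    print("t",s["time"],"tcp",t.round(4),"w",round(s["width"],3),"gf",round(s["grip_force"],1),"F",s["wrist_force"].round(1),"phi %.1f psi %.1f tilt %.1f"%(np.degrees(np.arcsin(-z[2])),np.degrees(np.arctan2(z[1],z[0])),np.degrees(m[2,1])))
    if th is not None:
        o=t-.022*z;d=o[:2]-S.bay(ux,uy,th,0,0);c,sn=np.cos(th),np.sin(th);print("obj in bay",(d@[c,sn]).round(4),(d@[-sn,c]).round(4),"bottom",round(t[2]-z0,4))
E
python3 - <<'E'
from st import *
from h import *
show()
p=read_camera("scene");w=onz(p,(358,220),.122);print("shelved jar front-bottom",w)
d=w[:2]-S.bay(.628,-.1475,-.062,0,0);c,sn=np.cos(-.062),np.sin(-.062);print(d@[c,sn],d@[-sn,c])
for y in(-.02,-.04):
 for x in(-.06,-.03,0,.02,.05):
  b=S.bay(.628,-.1475,-.062,x,y)
  for psi in range(0,90,2):
    t,Rm=wp([*b,.055+.128],psi)
    c=[q for q in ik(t,Rm) if q[2]<2.53]
    if c: print(y,x,psi,c[0].round(2));break
E
```

```text
t 13.75 tcp [ 0.5319 -0.3569  0.0477] w 0.467 gf 39.8 F [0.5 0.5 0.6] phi 20.0 psi 30.0 tilt -0.0
shelved jar front-bottom [ 0.65986552 -0.07882238  0.122     ]
0.10504900700181773 0.07052006286527274
-0.02 -0.06 20 [-0.99  0.03  2.52  1.55  1.16 -0.93]
-0.02 -0.03 16 [-0.9   0.03  2.52  1.69  1.07 -0.94]
-0.02 0 10 [-0.79  0.02  2.52  1.88  0.95 -0.97]
-0.02 0.02 6 [-0.71  0.02  2.52  2.03  0.87 -1.01]
-0.02 0.05 0 [-0.59  0.04  2.51  2.29  0.76 -1.1 ]
-0.04 -0.06 16 [-1.01  0.02  2.53  1.6   1.13 -0.93]
-0.04 -0.03 12 [-0.92  0.02  2.53  1.74  1.04 -0.94]
-0.04 0 8 [-0.82  0.03  2.52  1.89  0.94 -0.97]
-0.04 0.02 2 [-0.71  0.02  2.53  2.1   0.84 -1.03]
-0.04 0.05 0 [-0.64  0.05  2.49  2.23  0.78 -1.08]
```

Run:
```python
from st import *
B=lambda x,y:S.bay(.628,-.1475,-.062,x,y)
G=.0552;y=-.018
s=status.read_state();t=np.array(s["tool_pos"]);Rm=R.from_rotvec(s["tcp_rot"])
run([(t+[0,0,.13],Rm),wp([*B(-.04,y),G+.13],30),wp([*B(-.0,y),G+.128],24),],claw=.2)
```

```text
wp 0 n 4 q [-1.17  0.41  2.01  1.25  1.39 -0.84] tcp [ 0.532 -0.357  0.178]
wp 1 n 6 q [-0.97  0.13  2.39  1.43  1.24 -0.92] tcp [ 0.527 -0.148  0.178]
wp 2 n 2 q [-0.88  0.13  2.4   1.59  1.13 -0.91] tcp [ 0.568 -0.152  0.176]
[[0.0, 0.0, 0.0, 0.0305, -0.0, -0.0111, 0.2], [0.0, 0.0, 0.0, 0.0306, -0.0, -0.0111, 0.2], [0.0, -0.0, 0.0, 0.0305, -0.0, -0.0111, 0.2], [0.0, 0.0, 0.0, 0.0306, -0.0, -0.0111, 0.2], [0.0, -0.0, -0.0, 0.0057, -0.0306, 0.0157, 0.2], [0.0, -0.0, -0.0, 0.0057, -0.0305, 0.0158, 0.2], [0.0, -0.0, -0.0, 0.0057, -0.0306, 0.0157, 0.2], [0.0, -0.0, -0.0, 0.0058, -0.0305, 0.0158, 0.2]]
[[0.0, -0.0, -0.0, 0.0057, -0.0306, 0.0157, 0.2], [0.0, -0.0, -0.0, 0.0057, -0.0305, 0.0157, 0.2], [-2.8, -0.0, 1.0, 0.0047, 0.0121, 0.016, 0.2], [-2.8, -0.0, 1.0, 0.005, 0.0113, 0.0165, 0.2]]
```

Emit:
drive_tool:
  rows:
    - [0,0,0,0.0305,0,-0.0111,0.2]
    - [0,0,0,0.0306,0,-0.0111,0.2]
    - [0,0,0,0.0305,0,-0.0111,0.2]
    - [0,0,0,0.0306,0,-0.0111,0.2]
    - [0,0,0,0.0057,-0.0306,0.0157,0.2]
    - [0,0,0,0.0057,-0.0305,0.0158,0.2]
    - [0,0,0,0.0057,-0.0306,0.0157,0.2]
    - [0,0,0,0.0058,-0.0305,0.0158,0.2]

```text
time: 14.47
tool_pos: [0.5288, -0.2162, 0.1772]
tcp_rot: [-2.277, -0.609, -1.592]
wrist_force: [0.5, 0.8, -1.1]
width: 0.466
grip_force: 40.4
```

Emit:
drive_tool:
  rows:
    - [0,0,0,0.0057,-0.0306,0.0157,0.2]
    - [0,0,0,0.0057,-0.0305,0.0157,0.2]
    - [-2.8,0,1,0.0047,0.0121,0.016,0.2]
    - [-2.8,0,1,0.005,0.0113,0.0165,0.2]
    - [0,0,0,0,0,0,0.2]
    - [0,0,0,0,0,0,0.2]
    - [0,0,0,0,0,0,0.2]

```text
time: 15.05
tool_pos: [0.5683, -0.1516, 0.1752]
tcp_rot: [-2.342, -0.5, -1.638]
wrist_force: [-0.1, -0.0, -1.1]
width: 0.466
grip_force: 40.5
```

Run:
```python
from st import *
B=lambda x,y:S.bay(.628,-.1475,-.062,x,y)
G=.0552;y=-.018
show(-.062,.628,-.1475,.0477)
run([wp([*B(.035,y),G+.1275],16),wp([*B(.077,y),G+.1275],8)],claw=.2,step=.02)
from h import *
p=read_camera("scene");cv2.imwrite("pics/sc6.png",cv2.resize(p["color"][140:340,280:480],(600,600))[:,:,::-1])
```

```text
t 15.05 tcp [ 0.5683 -0.1516  0.1752] w 0.466 gf 40.5 F [-0.1 -0.  -1.1] phi 20.0 psi 24.1 tilt 0.0
obj in bay -0.0002 -0.0174 bottom 0.1275
wp 0 n 2 q [-0.77  0.12  2.42  1.8   0.99 -0.94] tcp [ 0.604 -0.157  0.175]
wp 1 n 3 q [-0.64  0.12  2.41  2.07  0.85 -1.01] tcp [ 0.647 -0.163  0.175]
[[-3.8, 0.0, 1.4, 0.0053, 0.0099, 0.0144, 0.2], [-3.8, 0.0, 1.4, 0.0054, 0.0088, 0.015, 0.2], [-2.5, 0.0, 0.9, 0.0045, 0.0056, 0.0123, 0.2], [-2.5, 0.0, 0.9, 0.0046, 0.0051, 0.0126, 0.2], [-2.5, 0.0, 0.9, 0.0047, 0.0044, 0.0128, 0.2]]
```

View pics/sc6.png

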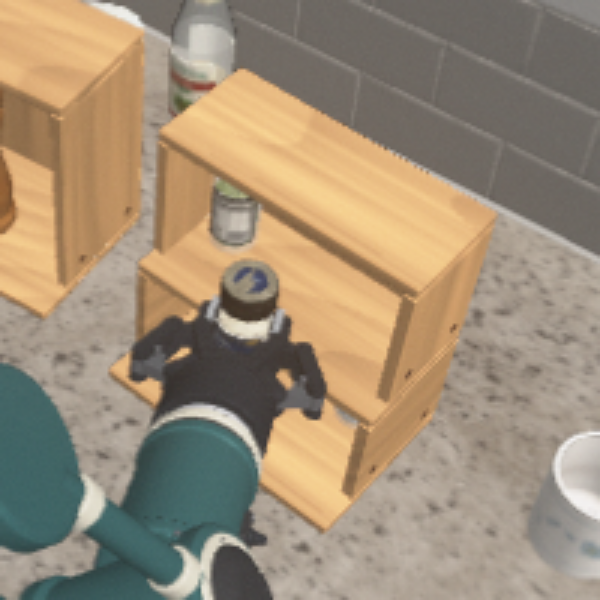

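Emit:
drive_tool:
  rows:
    - [-3.8,0,1.4,0.0053,0.0099,0.0144,0.2]
    - [-3.8,0,1.4,0.0054,0.0088,0.015,0.2]
    - [-2.5,0,0.9,0.0045,0.0056,0.0123,0.2]
    - [-2.5,0,0.9,0.0046,0.0051,0.0126,0.2]
    - [-2.5,0,0.9,0.0047,0.0044,0.0128,0.2]
    - [0,0,0,0,0,0,0.2]
    - [0,0,0,0,0,0,0.2]

```text
time: 15.68
tool_pos: [0.6472, -0.1624, 0.1752]
tcp_rot: [-2.503, -0.177, -1.752]
wrist_force: [-0.8, -0.2, -2.0]
width: 0.468
grip_force: 40.6
```

Run:
```python
from st import *
show(-.062,.628,-.1475,.0477)
s=status.read_state();t=np.array(s["tool_pos"]);Rm=R.from_rotvec(s["tcp_rot"]);z=Rm.as_matrix()[:,2]
run([(t-[0,0,.0045],Rm,.0025)],claw=.2)
```

```text
t 15.6833 tcp [ 0.6472 -0.1624  0.1752] w 0.468 gf 40.6 F [-0.8 -0.2 -2. ] phi 20.0 psi 8.1 tilt -0.0
obj in bay 0.0773 -0.0179 bottom 0.1275
wp 0 n 2 q [-0.64  0.13  2.41  2.07  0.85 -1.02] tcp [ 0.647 -0.162  0.171]
[[0.0, 0.0, 0.0, -0.0021, 0.0, 0.0008, 0.2], [0.0, 0.0, 0.0, -0.0021, 0.0, 0.0007, 0.2]]
```

Emit:
drive_tool:
  rows:
    - [0,0,0,-0.0021,0,0.0008,0.2]
    - [0,0,0,-0.0021,0,0.0007,0.2]
    - [0,0,0,0,0,0,0.2]
    - [0,0,0,0,0,0,0.55]
    - [0,0,0,0,0,0,0.65]
    - [0,0,0,0,0,0,0.65]
    - [0,0,0,0,0,0,0.65]

```text
time: 16.27
tool_pos: [0.6474, -0.163, 0.1714]
tcp_rot: [-2.504, -0.175, -1.754]
wrist_force: [-0.5, -0.0, 0.5]
width: 0.653
grip_force: 0.0
```

Run:
```python
from st import *
show()
s=status.read_state();t=np.array(s["tool_pos"]);Rm=R.from_rotvec(s["tcp_rot"]);z=Rm.as_matrix()[:,2]
for b in(.05,.06,.07,.08): print(b,[q.round(2) for q in ik(t-b*z,Rm)])
T=lambda p,psi:(np.array(p),tool(np.radians(psi),np.radians(20),0))
hg=[.441,.046,.035]
try: run([(t-.065*z,Rm,.02),T([.53,-.2,.22],32),T([.46,-.15,.22],70),wp(hg,92,back=.11,up=.1)],claw=.65)
except SystemExit as e: print(e)
```

```text
t 16.2667 tcp [ 0.6474 -0.163   0.1714] w 0.653 gf 0.0 F [-0.5 -0.   0.5] phi 20.0 psi 8.0 tilt 0.0
0.05 [array([-0.73,  0.03,  2.48,  1.95,  0.88, -0.94])]
0.06 [array([-0.75,  0.01,  2.49,  1.92,  0.89, -0.93])]
0.07 [array([-0.77, -0.01,  2.5 ,  1.89,  0.9 , -0.91])]
0.08 [array([-0.8 , -0.04,  2.51,  1.86,  0.91, -0.89])]
wp 0 n 4 q [-0.76 -0.    2.49  1.91  0.9  -0.92] tcp [ 0.587 -0.172  0.194]
wp 1 n 6 q [-1.03  0.14  2.27  1.32  1.33 -0.81] tcp [ 0.53 -0.2   0.22]
wp 2 n 6 q [-0.96  0.34  2.01  0.89  1.72 -0.94] tcp [ 0.46 -0.15  0.22]
wp 3 n 4 q [-0.72  0.44  2.    0.77  1.73 -1.07] tcp [ 0.444 -0.037  0.165]
[[0.0, 0.0, 0.0, -0.0, 0.0, -0.0163, 0.65], [0.0, 0.0, 0.0, 0.0, 0.0, -0.0162, 0.65], [0.0, 0.0, 0.0, 0.0, -0.0, -0.0163, 0.65], [0.0, 0.0, 0.0, -0.0, -0.0, -0.0162, 0.65], [3.8, -0.0, -1.4, 0.0007, 0.0034, -0.0109, 0.65], [3.7, -0.0, -1.3, 0.0006, 0.0027, -0.0112, 0.65], [3.8, -0.0, -1.4, 0.0006, 0.0019, -0.0113, 0.65], [3.7, -0.0, -1.4, 0.0005, 0.0012, -0.0114, 0.65]]
[[3.8, -0.0, -1.3, 0.0006, 0.0005, -0.0115, 0.65], [3.8, -0.0, -1.4, 0.0005, -0.0002, -0.0114, 0.65], [5.9, -0.0, -2.2, -0.0019, -0.0133, -0.0051, 0.65], [6.0, -0.0, -2.1, -0.0013, -0.0137, -0.0038, 0.65], [5.9, -0.0, -2.2, -0.0009, -0.0142, -0.0023, 0.65], [6.0, -0.0, -2.2, -0.0003, -0.0143, -0.0008, 0.65], [5.9, -0.0, -2.1, 0.0003, -0.0143, 0.0007, 0.65], [6.0, -0.0, -2.2, 0.0008, -0.0142, 0.0021, 0.65]]
[[5.2, -0.0, -1.9, -0.0043, -0.0135, 0.0284, 0.65], [5.1, -0.0, -1.9, -0.0039, -0.0109, 0.0296, 0.65], [5.2, -0.0, -1.8, -0.0035, -0.0085, 0.0304, 0.65], [5.2, -0.0, -1.9, -0.0033, -0.0057, 0.031, 0.65]]
```

Emit:
drive_tool:
  rows:
    - [0,0,0,0,0,-0.0163,0.65]
    - [0,0,0,0,0,-0.0162,0.65]
    - [0,0,0,0,0,-0.0163,0.65]
    - [0,0,0,0,0,-0.0162,0.65]
    - [3.8,0,-1.4,0.0007,0.0034,-0.0109,0.65]
    - [3.7,0,-1.3,0.0006,0.0027,-0.0112,0.65]
    - [3.8,0,-1.4,0.0006,0.0019,-0.0113,0.65]
    - [3.7,0,-1.4,0.0005,0.0012,-0.0114,0.65]

```text
time: 16.93
tool_pos: [0.5478, -0.1903, 0.2113]
tcp_rot: [-2.341, -0.502, -1.639]
wrist_force: [0.3, 0.2, 0.7]
width: 0.657
grip_force: 0.0
```

Emit:
drive_tool:
  rows:
    - [3.8,0,-1.3,0.0006,0.0005,-0.0115,0.65]
    - [3.8,0,-1.4,0.0005,-0.0002,-0.0114,0.65]
    - [5.9,0,-2.2,-0.0019,-0.0133,-0.0051,0.8]
    - [6,0,-2.1,-0.0013,-0.0137,-0.0038,1]
    - [5.9,0,-2.2,-0.0009,-0.0142,-0.0023,1]
    - [6,0,-2.2,-0.0003,-0.0143,-0.0008,1]
    - [5.9,0,-2.1,0.0003,-0.0143,0.0007,1]
    - [6,0,-2.2,0.0008,-0.0142,0.0021,1]

```text
time: 17.6
tool_pos: [0.4592, -0.1503, 0.2199]
tcp_rot: [-1.752, -1.232, -1.226]
wrist_force: [0.0, -0.1, 0.5]
width: 0.999
grip_force: 0.0
```

Emit:
drive_tool:
  rows:
    - [5.2,0,-1.9,-0.0043,-0.0135,0.0284,1]
    - [5.1,0,-1.9,-0.0039,-0.0109,0.0296,1]
    - [5.2,0,-1.8,-0.0035,-0.0085,0.0304,1]
    - [5.2,0,-1.9,-0.0033,-0.0057,0.031,1]
    - [0,0,0,0,0,0,1]
    - [0,0,0,0,0,0,1]
    - [0,0,0,0,0,0,1]

```text
time: 18.18
tool_pos: [0.4439, -0.0364, 0.165]
tcp_rot: [-1.43, -1.481, -1.001]
wrist_force: [-0.7, -0.8, -0.2]
width: 0.995
grip_force: 0.0
```

Run:
```python
from st import *
show()
hg=[.441,.046,.035]
run([wp(hg,95,back=.11),(*wp(hg,95),.02)])
B=lambda x,y:S.bay(.628,-.1475,-.062,x,y)
for y in(.02,.035,):
 for x in(-.07,-.05,-.02,0,.02,.05):
  for psi in range(0,90,2):
    t,Rm=wp([*B(x,y),.035+.018],psi)
    c=[q for q in ik(t,Rm) if q[2]<2.53]
    if c: print(y,x,psi,c[0].round(2));break
```

```text
t 18.1833 tcp [ 0.4439 -0.0364  0.165 ] w 0.995 gf 0.0 F [-0.7 -0.8 -0.2] phi 20.0 psi 92.1 tilt -0.1
wp 0 n 3 q [-0.69  0.63  1.96  0.73  1.63 -1.19] tcp [ 0.448 -0.036  0.065]
wp 1 n 6 q [-0.55  0.64  2.09  0.86  1.49 -1.24] tcp [0.439 0.067 0.028]
[[0.9, -0.0, -0.4, -0.0313, 0.0015, 0.0113, 1], [0.9, -0.0, -0.3, -0.0313, 0.0014, 0.0114, 1], [1.0, -0.0, -0.4, -0.0314, 0.0014, 0.0113, 1], [-0.0, -0.0, 0.0, -0.0, 0.0, 0.0183, 1], [-0.0, -0.0, 0.0, -0.0, 0.0, 0.0184, 1], [-0.0, -0.0, 0.0, -0.0, 0.0001, 0.0183, 1], [-0.0, -0.0, 0.0, -0.0, -0.0, 0.0183, 1], [-0.0, -0.0, 0.0, -0.0, -0.0, 0.0183, 1]]
[[-0.0, -0.0, 0.0, -0.0, 0.0, 0.0184, 1]]
0.02 -0.07 26 [-0.96  0.42  2.51  1.65  1.2  -1.35]
0.02 -0.05 22 [-0.9   0.42  2.52  1.78  1.17 -1.36]
0.02 -0.02 18 [-0.81  0.42  2.52  1.94  1.14 -1.37]
0.02 0 14 [-0.73  0.42  2.52  2.09  1.11 -1.38]
0.02 0.02 10 [-0.66  0.42  2.52  2.24  1.09 -1.4 ]
0.02 0.05 0 [-0.48  0.42  2.52  2.62  1.04 -1.46]
0.035 -0.07 28 [-0.94  0.42  2.51  1.64  1.2  -1.35]
0.035 -0.05 24 [-0.88  0.42  2.52  1.77  1.17 -1.36]
0.035 -0.02 20 [-0.79  0.42  2.52  1.93  1.14 -1.37]
0.035 0 16 [-0.72  0.42  2.52  2.07  1.12 -1.38]
0.035 0.02 12 [-0.64  0.42  2.52  2.22  1.09 -1.4 ]
0.035 0.05 0 [-0.44  0.42  2.53  2.66  1.05 -1.48]
```

Emit:
drive_tool:
  rows:
    - [0.9,0,-0.4,-0.0313,0.0015,0.0113,1]
    - [0.9,0,-0.3,-0.0313,0.0014,0.0114,1]
    - [1,0,-0.4,-0.0314,0.0014,0.0113,1]
    - [0,0,0,0,0,0.0183,1]
    - [0,0,0,0,0,0.0184,1]
    - [0,0,0,0,0,0.0183,1]
    - [0,0,0,0,0,0.0183,1]

```text
time: 18.77
tool_pos: [0.4421, 0.0334, 0.0408]
tcp_rot: [-1.385, -1.513, -0.972]
wrist_force: [0.6, 0.4, -0.5]
width: 0.999
grip_force: 0.0
```

Emit:
drive_tool:
  rows:
    - [0,0,0,0,0,0.0183,1]
    - [0,0,0,0,0,0.0184,1]
    - [0,0,0,0,0,0,1]
    - [0,0,0,0,0,0,0.75]
    - [0,0,0,0,0,0,0.6]
    - [0,0,0,0,0,0,0.4]
    - [0,0,0,0,0,0,0.4]
    - [0,0,0,0,0,0,0.4]
  force: 60

```text
time: 19.43
tool_pos: [0.4394, 0.0663, 0.0283]
tcp_rot: [-1.383, -1.511, -0.972]
wrist_force: [-0.3, 1.1, 5.0]
width: 0.69
grip_force: 64.7
```

Run:
```python
from st import *
show()
```

```text
t 19.4333 tcp [0.4394 0.0663 0.0283] w 0.69 gf 64.7 F [-0.3  1.1  5. ] phi 19.9 psi 95.0 tilt 0.1
```

Run:
```python
from st import *
from h import *
B=lambda x,y:S.bay(.628,-.1475,-.062,x,y)
p=read_camera("scene")
for z in(.03,.06,.09):
    w=onz(p,(397,277),z);d=w[:2]-B(0,0);c,sn=np.cos(-.062),np.sin(-.062);print("salt ray z",z,(d@[c,sn]).round(3),(d@[-sn,c]).round(3))
G=.0283+.0075;y=.03
s=status.read_state();t=np.array(s["tool_pos"]);Rm=R.from_rotvec(s["tcp_rot"])
run([(t+[0,0,.055],Rm,.03),wp([*B(-.06,y),G+.055],62),wp([*B(-.012,y),G+.055],34)],claw=.4)
```

```text
salt ray z 0.03 0.092 -0.073
salt ray z 0.06 0.072 -0.082
salt ray z 0.09 0.052 -0.092
wp 0 n 2 q [-0.55  0.52  2.1   0.85  1.55 -1.17] tcp [0.439 0.066 0.083]
wp 1 n 5 q [-0.88  0.5   2.14  1.07  1.44 -1.11] tcp [ 0.502 -0.091  0.083]
wp 2 n 5 q [-0.84  0.38  2.37  1.56  1.2  -1.16] tcp [ 0.558 -0.1    0.083]
[[0.0, 0.0, 0.0, 0.0259, 0.0, -0.0094, 0.4], [0.0, 0.0, 0.0, 0.0258, 0.0001, -0.0093, 0.4], [-6.2, -0.0, 2.3, -0.011, 0.0098, -0.0305, 0.4], [-6.2, -0.0, 2.2, -0.0106, 0.0134, -0.0292, 0.4], [-6.2, -0.1, 2.3, -0.01, 0.017, -0.0275, 0.4], [-6.2, -0.0, 2.3, -0.0093, 0.0202, -0.0256, 0.4], [-6.2, -0.0, 2.2, -0.0084, 0.0231, -0.0231, 0.4], [-5.3, -0.0, 1.9, 0.0012, 0.0107, 0.0033, 0.4]]
[[-5.2, -0.0, 1.9, 0.0015, 0.0103, 0.0042, 0.4], [-5.3, -0.0, 1.9, 0.0019, 0.0098, 0.0052, 0.4], [-5.3, -0.0, 2.0, 0.0022, 0.0092, 0.006, 0.4], [-5.2, -0.0, 1.9, 0.0025, 0.0086, 0.0069, 0.4]]
```

Emit:
drive_tool:
  rows:
    - [0,0,0,0.0259,0,-0.0094,0.4]
    - [0,0,0,0.0258,0,-0.0093,0.4]
    - [-6.2,0,2.3,-0.011,0.0098,-0.0305,0.4]
    - [-6.2,0,2.2,-0.0106,0.0134,-0.0292,0.4]
    - [-6.2,0,2.3,-0.01,0.017,-0.0275,0.4]
    - [-6.2,0,2.3,-0.0093,0.0202,-0.0256,0.4]
    - [-6.2,0,2.2,-0.0084,0.0231,-0.0231,0.4]
    - [-5.3,0,1.9,0.0012,0.0107,0.0033,0.4]

```text
time: 20.15
tool_pos: [0.5158, -0.1005, 0.0812]
tcp_rot: [-1.96, -1.04, -1.368]
wrist_force: [1.6, -0.6, -4.8]
width: 0.696
grip_force: 67.3
```

Emit:
drive_tool:
  rows:
    - [-5.2,0,1.9,0.0015,0.0103,0.0042,0.4]
    - [-5.3,0,1.9,0.0019,0.0098,0.0052,0.4]
    - [-5.3,0,2,0.0022,0.0092,0.006,0.4]
    - [-5.2,0,1.9,0.0025,0.0086,0.0069,0.4]
    - [0,0,0,0,0,0,0.4]
    - [0,0,0,0,0,0,0.4]
    - [0,0,0,0,0,0,0.4]

```text
time: 20.73
tool_pos: [0.5572, -0.1004, 0.0818]
tcp_rot: [-2.228, -0.684, -1.558]
wrist_force: [0.1, -0.7, -4.2]
width: 0.693
grip_force: 67.3
```

Run:
```python
from st import *
from h import *
B=lambda x,y:S.bay(.628,-.1475,-.062,x,y)
G=.0283+.0075;y=.03
show(-.062,.628,-.1475,.0283)
run([wp([*B(-.012,y),G+.0165],34),(*wp([*B(.02,y),G+.0165],27),.016),(*wp([*B(.048,y),G+.0165],20),.014)],claw=.4)
p=read_camera("scene");cv2.imwrite("pics/sc7.png",cv2.resize(p["color"][160:360,260:460],(600,600))[:,:,::-1])
```

```text
t 20.7333 tcp [ 0.5572 -0.1004  0.0818] w 0.693 gf 67.3 F [ 0.1 -0.7 -4.2] phi 20.1 psi 34.2 tilt -0.0
obj in bay -0.0124 0.03 bottom 0.0535
wp 0 n 1 q [-0.84  0.48  2.36  1.59  1.2  -1.25] tcp [ 0.558 -0.1    0.045]
wp 1 n 3 q [-0.76  0.47  2.38  1.79  1.14 -1.27] tcp [ 0.591 -0.105  0.045]
wp 2 n 3 q [-0.68  0.47  2.4   2.01  1.09 -1.31] tcp [ 0.62  -0.109  0.045]
[[-0.1, 0.1, 0.0, -0.0347, 0.0003, 0.0131, 0.4], [-2.2, -0.0, 0.8, 0.0029, 0.0073, 0.0079, 0.4], [-2.2, -0.0, 0.8, 0.0029, 0.007, 0.0081, 0.4], [-2.2, -0.0, 0.8, 0.0031, 0.0067, 0.0085, 0.4], [-2.2, -0.0, 0.8, 0.0027, 0.0056, 0.0075, 0.4], [-2.2, -0.0, 0.8, 0.0028, 0.0052, 0.0077, 0.4], [-2.2, -0.0, 0.8, 0.0029, 0.005, 0.0079, 0.4]]
```

View pics/sc7.png

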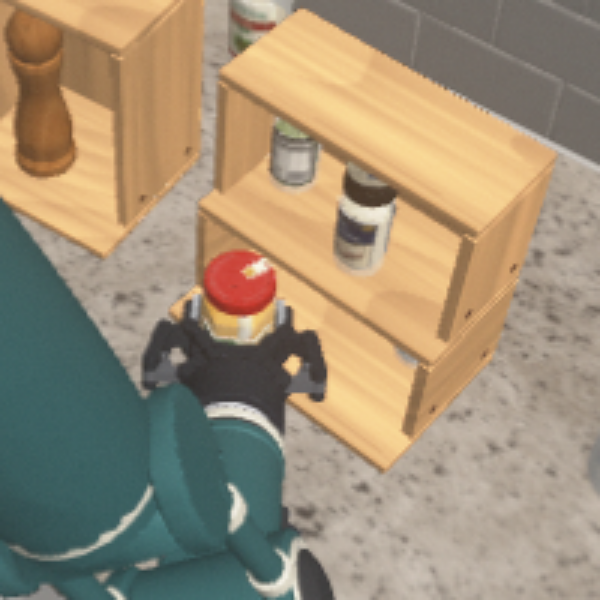

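Emit:
drive_tool:
  rows:
    - [0,0,0,-0.0174,0.0001,0.0066,0.4]
    - [0,0,0,-0.0173,0.0002,0.0065,0.4]
    - [0,0,0,0,0,0,0.4]
    - [0,0,0,0,0,0,0.4]

```text
time: 21.12
tool_pos: [0.5579, -0.1003, 0.0446]
tcp_rot: [-2.227, -0.68, -1.558]
wrist_force: [0.3, 0.6, -3.0]
width: 0.69
grip_force: 67.3
```

Run:
```python
from st import *
B=lambda x,y:S.bay(.628,-.1475,-.062,x,y)
G=.0283+.0075;y=.03
show(-.062,.628,-.1475,.0283)
run([(*wp([*B(.02,y),G+.0165],27),.016),(*wp([*B(.048,y),G+.0165],20),.014)],claw=.4)
```

```text
t 21.1167 tcp [ 0.5579 -0.1003  0.0446] w 0.69 gf 67.3 F [ 0.3  0.6 -3. ] phi 20.0 psi 34.1 tilt -0.2
obj in bay -0.0117 0.0301 bottom 0.0163
wp 0 n 3 q [-0.76  0.47  2.38  1.79  1.14 -1.27] tcp [ 0.591 -0.105  0.045]
wp 1 n 3 q [-0.68  0.47  2.4   2.01  1.09 -1.31] tcp [ 0.62  -0.109  0.045]
[[-2.2, -0.0, 0.8, 0.0029, 0.0073, 0.0078, 0.4], [-2.3, -0.0, 0.7, 0.003, 0.007, 0.008, 0.4], [-2.2, -0.0, 0.8, 0.0031, 0.0067, 0.0084, 0.4], [-2.2, -0.0, 0.8, 0.0027, 0.0056, 0.0075, 0.4], [-2.2, -0.0, 0.8, 0.0029, 0.0052, 0.0077, 0.4], [-2.2, 0.0, 0.8, 0.0029, 0.0049, 0.0079, 0.4]]
```

Emit:
drive_tool:
  rows:
    - [-2.2,0,0.8,0.0029,0.0073,0.0078,0.4]
    - [-2.3,0,0.7,0.003,0.007,0.008,0.4]
    - [-2.2,0,0.8,0.0031,0.0067,0.0084,0.4]
    - [-2.2,0,0.8,0.0027,0.0056,0.0075,0.4]
    - [0,0,0,0,0,0,0.4]

```text
time: 21.53
tool_pos: [0.6016, -0.1053, 0.047]
tcp_rot: [-2.334, -0.512, -1.639]
wrist_force: [0.6, 0.3, -4.0]
width: 0.69
grip_force: 67.3
```

Emit:
drive_tool:
  rows:
    - [-2.2,0,0.8,0.0029,0.0052,0.0077,0.4]
    - [-2.2,0,0.8,0.0029,0.0049,0.0079,0.4]
    - [0,0,0,0,0,0,0.4]
    - [0,0,0,0,0,0,0.4]

```text
time: 21.87
tool_pos: [0.6198, -0.1076, 0.0463]
tcp_rot: [-2.384, -0.425, -1.672]
wrist_force: [0.6, 0.0, -4.9]
width: 0.689
grip_force: 67.4
```

Run:
```python
from st import *
show(-.062,.628,-.1475,.0283)
s=status.read_state();t=np.array(s["tool_pos"]);Rm=R.from_rotvec(s["tcp_rot"]);z=Rm.as_matrix()[:,2]
run([(t-[0,0,.0035],Rm,.002)],claw=.4)
```

```text
t 21.8667 tcp [ 0.6198 -0.1076  0.0463] w 0.689 gf 67.4 F [ 0.6  0.  -4.9] phi 19.9 psi 20.1 tilt 0.1
obj in bay 0.0479 0.031 bottom 0.018
wp 0 n 2 q [-0.68  0.47  2.4   2.01  1.1  -1.32] tcp [ 0.62  -0.108  0.043]
[[0.0, 0.0, 0.0, -0.0016, -0.0, 0.0006, 0.4], [0.0, 0.0, 0.0, -0.0017, -0.0, 0.0006, 0.4]]
```

Emit:
drive_tool:
  rows:
    - [0,0,0,-0.0016,0,0.0006,0.4]
    - [0,0,0,-0.0017,0,0.0006,0.4]
    - [0,0,0,-0.0015,0,0.0005,0.4]
    - [0,0,0,0,0,0,0.4]
    - [0,0,0,0,0,0,0.75]
    - [0,0,0,0,0,0,0.85]
    - [0,0,0,0,0,0,0.85]
    - [0,0,0,0,0,0,0.85]

```text
time: 22.53
tool_pos: [0.6201, -0.1084, 0.0411]
tcp_rot: [-2.385, -0.421, -1.674]
wrist_force: [-0.1, -0.3, 0.2]
width: 0.849
grip_force: 0.0
```

Run:
```python
from st import *
show(-.062,.628,-.1475,.0283)
s=status.read_state();t=np.array(s["tool_pos"]);Rm=R.from_rotvec(s["tcp_rot"]);z=Rm.as_matrix()[:,2]
T=lambda p,psi:(np.array(p),tool(np.radians(psi),np.radians(20),0))
for b in(.04,.06,.07): print([q.round(2)[2] for q in ik(t-b*z,Rm)])
run([(t-.05*z,Rm,.015),T([.53,-.16,.1],36),T([.45,-.25,.2],60)],claw=.85)
```

```text
t 22.5333 tcp [ 0.6201 -0.1084  0.0411] w 0.849 gf 0.0 F [-0.1 -0.3  0.2] phi 19.9 psi 19.9 tilt 0.1
obj in bay 0.0482 0.0303 bottom 0.0128
[np.float64(2.45)]
[np.float64(2.47)]
[np.float64(2.48)]
wp 0 n 4 q [-0.79  0.41  2.46  1.89  1.12 -1.29] tcp [ 0.576 -0.124  0.058]
wp 1 n 4 q [-0.98  0.38  2.3   1.38  1.28 -1.09] tcp [ 0.53 -0.16  0.1 ]
wp 2 n 5 q [-1.12  0.41  1.94  0.9   1.7  -0.94] tcp [ 0.45 -0.25  0.2 ]
[[0.0, 0.0, 0.0, 0.0, 0.0, -0.0125, 0.85], [0.0, 0.0, 0.0, 0.0, 0.0, -0.0125, 0.85], [0.0, 0.0, 0.0, 0.0, 0.0, -0.0125, 0.85], [0.0, 0.0, 0.0, 0.0, 0.0, -0.0125, 0.85], [3.8, -0.0, -1.3, 0.0051, 0.0045, -0.0166, 0.85], [3.8, -0.0, -1.4, 0.0051, 0.0034, -0.0168, 0.85], [3.7, -0.1, -1.3, 0.0049, 0.0025, -0.017, 0.85], [3.8, 0.0, -1.4, 0.0049, 0.0015, -0.0171, 0.85]]
[[4.5, 0.0, -1.6, 0.0107, 0.0052, -0.029, 0.85], [4.5, 0.0, -1.7, 0.0107, 0.0032, -0.0292, 0.85], [4.5, 0.0, -1.6, 0.0105, 0.0011, -0.0295, 0.85], [4.6, 0.0, -1.6, 0.0106, -0.0008, -0.0295, 0.85], [4.5, 0.0, -1.7, 0.0106, -0.0029, -0.0293, 0.85]]
```

Emit:
drive_tool:
  rows:
    - [0,0,0,0,0,-0.0125,0.85]
    - [0,0,0,0,0,-0.0125,0.85]
    - [0,0,0,0,0,-0.0125,0.85]
    - [0,0,0,0,0,-0.0125,0.85]
    - [0,0,0,0,0,-0.0125,0.85]
    - [0,0,0,0,0,-0.0125,0.85]
    - [3.8,0,-1.3,0.0051,0.0045,-0.0166,0.85]
    - [3.8,0,-1.4,0.0051,0.0034,-0.0168,0.85]

```text
time: 23.2
tool_pos: [0.5285, -0.1479, 0.0869]
tcp_rot: [-2.294, -0.576, -1.604]
wrist_force: [2.5, 0.1, 1.2]
width: 0.85
grip_force: 0.0
```

Emit:
drive_tool:
  rows:
    - [3.7,0,-1.3,0.0049,0.0025,-0.017,0.85]
    - [3.8,0,-1.4,0.0049,0.0015,-0.0171,0.85]
    - [4.5,0,-1.6,0.0107,0.0052,-0.029,0.85]
    - [4.5,0,-1.7,0.0107,0.0032,-0.0292,0.85]
    - [4.5,0,-1.6,0.0105,0.0011,-0.0295,0.85]
    - [4.6,0,-1.6,0.0106,-0.0008,-0.0295,0.85]
    - [0,0,0,0,0,0,0.85]
    - [0,0,0,0,0,0,0.85]

```text
time: 23.87
tool_pos: [0.4442, -0.2424, 0.189]
tcp_rot: [-1.963, -1.027, -1.374]
wrist_force: [-0.5, -0.2, -0.3]
width: 0.854
grip_force: 0.0
```

Run:
```python
from st import *
from fit import *
show()
for c in("scene","top"):
  p=read_camera(c)
  if c=="scene": cv2.imwrite("pics/sc8.png",cv2.resize(p["color"][120:370,170:520],(770,550))[:,:,::-1])
  for n,s0 in(("honey_jar",[.6,-.116,0,.012]),("timer",[.402,-.198,0,0]),("small_mug",[.431,.206,0,0]),("spice_jar",[.626,-.17,0,.122])):
    r=masks_of(p,n)
    if r: print(c,n,round(r[0]["score"],2),[int(v) for v in r[0]["bbox"]],fit([(p,r[0]["mask"])],n,s0,[0,1])[0].round(3))
```

```text
t 23.8667 tcp [ 0.4442 -0.2424  0.189 ] w 0.854 gf 0.0 F [-0.5 -0.2 -0.3] phi 20.1 psi 55.1 tilt 0.2
scene honey_jar 0.18 [238, 127, 327, 249] [ 0.6   -0.116  0.     0.012]
scene spice_jar 0.83 [373, 216, 394, 253] [ 0.621 -0.165  0.     0.122]
top honey_jar 0.53 [339, 221, 357, 238] [ 0.585 -0.113  0.     0.012]
top timer 0.87 [355, 276, 374, 303] [ 0.403 -0.197  0.     0.   ]
top small_mug 0.57 [225, 251, 251, 271] [0.43  0.204 0.    0.   ]
top spice_jar 0.47 [224, 155, 302, 229] [ 0.626 -0.17   0.     0.122]
```

View pics/sc8.png

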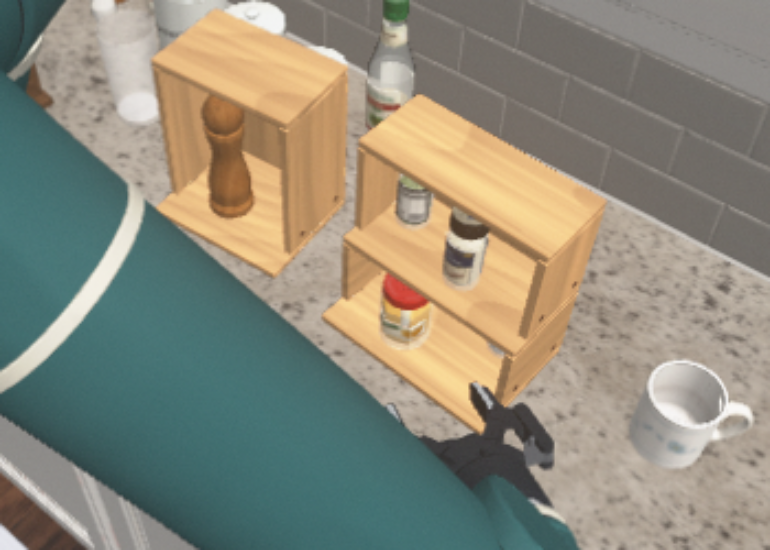

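Run:
```python
from h import *; import s as S
p=read_camera("scene");w=onz(p,(353,278),.012);o,_=ray(p,(353,278));d=w[:2]-o[:2];w=w[:2]+.029*d/np.linalg.norm(d)
d=w-S.bay(.628,-.1475,-.062,0,0);x=d@[np.cos(.062),-np.sin(.062)];print(w,x)
if x>.038:
    from workcell import workorder
    print(workorder.finish_job())
```

```text
[ 0.60285003 -0.11672511] 0.050491531170007334
the job is handed in; nothing more can be done
None
```

The pepper mill, spice jar and honey jar each stand upright in their own compartments, nothing else looked moved in the last views (the salt shaker was mostly hidden), and I handed the job in at about 24 s of the 72 s; no verdict came back.

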